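Find the slack stage clip

TASK

One of the three spring clips clamped on the test plate has gone slack. Working from the robot's left to its right, press the free tip of each clip gently down onto its stop and hold it there for a moment to feel how stiff it is, never pushing harder than 20 N; then put the loose steel ring over the marker post in front of the slackest clip, flat on the plate, let go of it, and leave the other things on the bench where they are.

Things in the scene. Friction and masses are not known exactly. Their poses are not given: they have to be found in the camera images.
- plate: aluminium test plate fixed to the bench, 200 mm (x -110 to +90) by 310 mm (y), 12 mm thick; origin on the bench, z up, +x away from the robot (within 0.35 rad), +y to the robot's left. It carries three look-alike clip stations 95 mm apart along y. Each has a grey clamp block (x +49 to +79, 34 mm wide, top 54 to 60 mm above the bench), a clip, a stop and a marker post.
- tip_left (a point): fixed nominal point of the left (the robot's left, plate +y 95 mm) clip's press pad, 54 mm above the bench: right in x and y, but the pad's top at rest is anywhere from 51 to 57 mm up, different on each clip, so find it by feel. Pad 16 mm across at the free tip, 10 mm of travel down to the stop. Clip: steel strip 14 mm wide, 7 mm below the pad's top, 70 mm long from its clamp towards plate -x.
- tip_mid (a point): fixed nominal point of the middle (plate y 0) clip's press pad, 54 mm above the bench: right in x and y, but the pad's top at rest is anywhere from 51 to 57 mm up, different on each clip, so find it by feel. Pad 16 mm across at the free tip, 10 mm of travel down to the stop. Pressing a sound clip onto its stop takes 7 to 8 N, the slack one about 3 N; which one is slack changes from run to run.
- tip_right (a point): fixed nominal point of the right (plate y -95 mm) clip's press pad, 54 mm above the bench: right in x and y, but the pad's top at rest is anywhere from 51 to 57 mm up, different on each clip, so find it by feel. Pad 16 mm across at the free tip, 10 mm of travel down to the stop. Force starts at 1/8 of full, grows steadily over the 10 mm, rises abruptly at the stop.
- post_left (a point): foot of the left (the robot's left, plate +y 95 mm) marker post on the plate's top face, 12 mm above the bench: upright steel post 12 mm in diameter, round-ended, 33 mm tall, 60 mm nearer the robot (plate -x) than the press pad of the same station
- post_mid (a point): foot of the middle (plate y 0) marker post on the plate's top face, 12 mm above the bench: upright steel post 12 mm in diameter, round-ended, 33 mm tall, 60 mm nearer the robot (plate -x) than the press pad of the same station
- post_right (a point): foot of the right (plate y -95 mm) marker post on the plate's top face, 12 mm above the bench: upright steel post 12 mm in diameter, round-ended, 33 mm tall, 60 mm nearer the robot (plate -x) than the press pad of the same station
- ring_mid (a point): centre (half-way up) of the loose steel marker ring, lying flat on the bench beside the plate, left or right: 40 mm outside, 20 mm hole, 24 mm tall, about 0.15 kg. Seated on a post its centre is 24 mm above the bench
- ring: the same marker ring, origin at the centre of its underside, z along its hole
- jar: bystander, leave alone: closed brown glass jar, 52 mm across, 60 mm tall, beside the plate on the side where the ring is not; origin at the centre of its underside
- dish: bystander, leave alone: shallow glass dish, 84 mm across, 16 mm tall, between robot and plate; origin at the centre of its underside
- objective: bystander, leave alone: small dark lens barrel standing behind the plate, 24 mm across, 44 mm tall; origin at the centre of its underside
- eyepiece: bystander, leave alone: black eyepiece standing behind the plate, 34 mm across, 46 mm tall; origin at the centre of its underside
- slidebox: bystander, leave alone: blue flat box 85 x 60 x 32 mm, far left; origin at the centre of its underside
- tweezers: bystander, leave alone: steel tweezers 120 mm long lying flat, near right; origin at the centre of its underside
- beaker: bystander, leave alone: glass beaker 72 mm across, 85 mm tall, far right; origin at the centre of its underside

How it is judged (in metres and radians):
On the way, in this order (a step that is already met when the one before it is completed fails the run):
1. the left clip is pressed down onto its stop (at least 9.1 of its 10 mm) and held there 0.2 s (((horizontal distance between clip_p_mark and post_left below 0.02 m and value of joint clip_p above 0.13 rad) or (horizontal distance between clip_q_mark and post_left below 0.02 m and value of joint clip_q above 0.13 rad) or (horizontal distance between clip_r_mark and post_left below 0.02 m and value of joint clip_r above 0.13 rad))), for 0.2 s.
2. the middle clip is pressed down onto its stop (at least 9.1 of its 10 mm) and held there 0.2 s (((horizontal distance between clip_p_mark and post_mid below 0.02 m and value of joint clip_p above 0.13 rad) or (horizontal distance between clip_q_mark and post_mid below 0.02 m and value of joint clip_q above 0.13 rad) or (horizontal distance between clip_r_mark and post_mid below 0.02 m and value of joint clip_r above 0.13 rad))), for 0.2 s.
3. the right clip is pressed down onto its stop (at least 9.1 of its 10 mm) and held there 0.2 s (((horizontal distance between clip_p_mark and post_right below 0.02 m and value of joint clip_p above 0.13 rad) or (horizontal distance between clip_q_mark and post_right below 0.02 m and value of joint clip_q above 0.13 rad) or (horizontal distance between clip_r_mark and post_right below 0.02 m and value of joint clip_r above 0.13 rad))), for 0.2 s.
At the end, for the whole second after the job is handed in: The ring is around the post in front of the slack clip (within 7 mm of the post's axis), lies flat on the plate (centre 21 to 27 mm above the bench, tilt under 0.12 rad), is at rest, and all three clips have sprung back up (within 1.5 mm) (horizontal distance between ring_mid and clip_p_mark below 0.007 m and height (world z) of ring_mid between 0.021 and 0.027 m and angle between ring's own z axis and vertical below 0.12 rad and linear speed of ring below 0.02 m/s and value of joint each of clip_p, clip_q, clip_r below 0.02 rad); the robot touches nothing.
It fails at once if a clip or its clamp is pushed with more than 20 N (contact force between any of the arm, the fingers and clip_p_clamp above 20 N or contact force between any of the arm, the fingers and clip_q_clamp above 20 N or contact force between any of the arm, the fingers and clip_r_clamp above 20 N).
It fails at once if a bystander is moved more than 30 mm (distance of any of jar, dish, objective, eyepiece, slidebox, tweezers, beaker from where it was at the start of the episode above 0.03 m).
It also fails if it takes over 72 s, if anything falls off the work surface, if the arm or the gripper's body presses on something with over 40 N, if the wrist force passes 120 N, or if a joint passes its speed limit or range.

ROBOT

A 7-joint arm with a two-finger parallel gripper is mounted at the origin on the work surface. World frame = base frame: x ahead of the robot, y to its left, z up, the work surface at z = 0. Lengths are in mm, angles in rad, forces in N, time in s.
With the tool pointing down it reaches from about 400 to 875 mm from the base axis. Payload 4.4 kg.
Tool frame: the origin (TCP) lies at the very end of the fingers, on their centre line; the grasp point (between the pads) lies 19 mm behind it; y points along the fingers, z is the direction in which the jaws open and shut, and the axes are right-handed (so a half turn about y gives the same grasp; the last joint's range is limited). The gripper opens to 85 mm and grips with 20 to 120 N. Pads are 22 mm wide; open, the fingers measure 114 mm over their backs; the gripper's body (76 mm by 85 mm) begins 54 mm behind the grasp point. The pads swing forward as they close: fully open they stand 13 mm farther back than shut.
Start: joints at [-1.256, 0.628, 0.038, 1.517, -0.027, 0.996, -0.02], TCP at [241.559, 603.463, 231.313] pointing down, gripper open.
Joint ranges: [-3.06, 3.06], [-0.37, 2.12], [-1.25, 1.32], [0.18, 2.47], [-1.1, 4.24], [0.23, 1.98], [-2.94, 2.94]. Speed limits (rad/s): [2.57, 2.57, 3.14, 3.14, 3.14, 3.14, 3.14].

INTERFACE

Orientations are given as [roll, pitch, yaw] about the fixed x, y, z axes, in that order (R = Rz(yaw) Ry(pitch) Rx(roll)).
In Python, from cell import read_state, get_image, finish_job gives the robot as it stands. The module is installed in compiled form; this text tells all that it offers.
- The arm moves only by the tool servo_tool, never from a script. Its argument "increments" is a list of rows, each an object of numbers: "dx", "dy", "dz": the shift along the world's x, y, z in cm; "ax", "ay", "az": the turn, a rotation vector about the world's x, y, z in rad; "claw": the closure, from -1 (fully open) to 1 (shut). A call has 1 to 8 rows; each row is the pose to reach, as a shift and turn from the pose commanded when the call began; what a row does not reach only later rows make up. A row lasts 1/12 s, in which the tool goes at most 41.7 mm and 7.16 degrees, less where a joint would pass 70% of its speed; a pose out of reach is approached as far as the arm can. A call with a gripper value outside its range is refused whole. The fingers move at their own pace and stop on an object; the grip force is fixed at half the most. Time passes only in rows, so rows that repeat a pose let the fingers close. It gives the time, the measured TCP pose, the force and the opening at its end, in the units of the state.
- read_state(): the state, without advancing time (a new reading comes with each control period).
- get_image(name): name is "scene" or "top" or "wrist"; returns a dict with "color" (384x512x3 uint8, red, green, blue), "fov_y" (degrees; the focal length in pixels is half the picture's height over the tangent of half this angle, whatever the lens; pixels are square), "cx", "cy" (the principal point, pixels), "k1" (the pictures are not rectified: a ray, as slopes to the right and down, at radius r is drawn at 1 + k1 r^2 times it, then the intrinsics apply), "R" (3x3) and "t" (3): a world point X has camera coordinates R X + t. Camera axes: x right, y down, z forward; pixel columns grow to the right and rows downward; lengths in mm; the calibration is good to about 2 mm. A picture is of the moment at which its call begins. There is no depth.
- finish_job(): hands the job in, once; it reports no verdict.
The state is a dict: "clock": time; "qpos": joint angles; "qd": joint speeds; "tau": joint torques, N m; "eef_pos": TCP position; "tool_rot": TCP orientation; "force": force on the tool from outside, world axes, zero at the start; "torque": the same for the moment, N m; "width": finger opening in mm.
Only numpy, scipy, OpenCV 4.12 (cv2) and the standard library are available. Lean on these libraries where they do the work, as an engineer would, in place of code of your own. Each camera call takes 0.05 s, during which the arm holds its last target.

## Working session

There is one attempt and no reset: what is moved stays moved. The work goes in short steps, Python scripts to look and compute and a tool call to move; the robot and the scene stay as the last step left them, time stands still between calls to the robot, and variables do not carry over. Pictures are saved under pics/ and viewed, and the job is handed in when it is done.

Besides the shell and the picture viewer there is one more tool, called after ">>>" by a JSON object that holds its "op" and its "data", one argument or row to a line. servo_tool: Moves the arm, as the interface text tells. Its arguments: {"type":"object","properties":{"increments":{"type":"array","items":{"type":"object","properties":{"dx":{"type":"number"},"dy":{"type":"number"},"dz":{"type":"number"},"ax":{"type":"number"},"ay":{"type":"number"},"az":{"type":"number"},"claw":{"type":"number"}}}}},"required":["increments"]}

```bash
ls; mkdir -p pics
cat > h.py <<'E'
import numpy as np, cv2, math
from cell import read_state, get_image, finish_job
def save(im,fn): cv2.imwrite(fn,cv2.cvtColor(im,cv2.COLOR_RGB2BGR))
def cam(d):
    f=192/math.tan(math.radians(d['fov_y'])/2)
    return f,d['cx'],d['cy'],d['k1'],np.array(d['R']),np.array(d['t'])
def proj(d,X):
    f,cx,cy,k,R,t=cam(d); c=R@np.array(X,float)+t; s=c[:2]/c[2]; r2=s@s; s=s*(1+k*r2)
    return np.array([cx+f*s[0],cy+f*s[1]])
def ray(d,u,v):
    f,cx,cy,k,R,t=cam(d); p=np.array([(u-cx)/f,(v-cy)/f]); s=p.copy()
    for _ in range(30): s=p/(1+k*(s@s))
    return -R.T@t, R.T@np.array([s[0],s[1],1])
def onz(d,u,v,z):
    o,w=ray(d,u,v); return o+w*(z-o[2])/w[2]
E
python3 - <<'E'
from h import *
import pickle
s=read_state();print({k:np.round(v,3).tolist() for k,v in s.items()})
for n in ['scene','top','wrist']:
    d=get_image(n);pickle.dump(d,open(n+'.pkl','wb'));save(cv2.resize(d['color'],(800,600),interpolation=cv2.INTER_CUBIC),f'pics/{n}0.png');print(n,d['fov_y'],d['cx'],d['cy'],d['k1'],np.round(-np.array(d['R']).T@d['t']))
E
```

```text
pics
{'clock': 0.0, 'qpos': [-1.256, 0.629, 0.038, 1.518, -0.027, 0.996, -0.02], 'qd': [0.001, 0.0, -0.0, -0.0, 0.001, 0.001, -0.002], 'tau': [0.0, -56.341, 1.226, -19.345, 0.011, 0.011, -0.0], 'eef_pos': [241.301, 602.841, 230.358], 'tool_rot': [-1.573, -0.0, -0.381], 'force': [0.01, -0.996, 0.395], 'torque': [0.066, 0.046, 0.004], 'width': 85.186}
scene 57.119645290882644 257.85273722051755 197.06032408445398 -0.007456572134080524 [ 853. -615.  611.]
top 56.17726348514418 249.05395917255365 194.8305409435112 -0.04293133997934339 [473.  -2. 978.]
wrist 63.82644301309227 259.1066023218653 187.6146569323574 -0.019876538942366243 [173. 633. 373.]
```

View pics/top0.png

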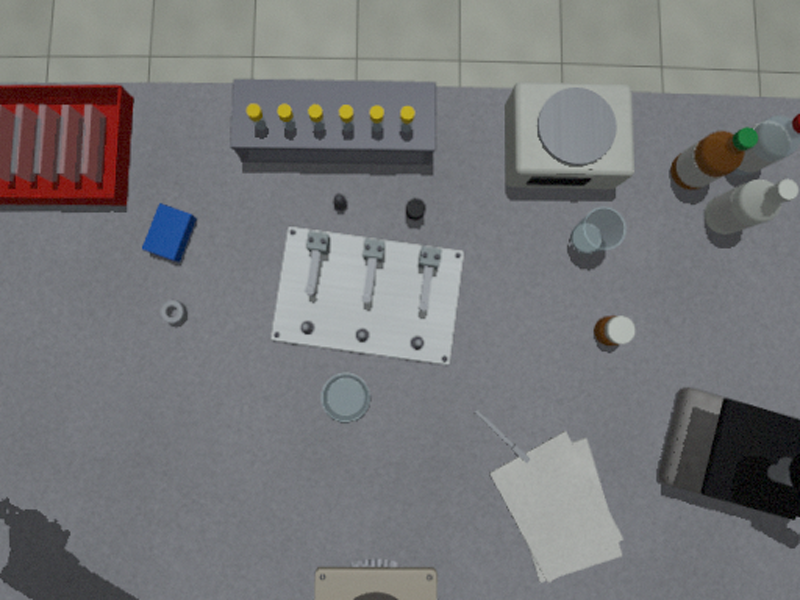

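View pics/scene0.png

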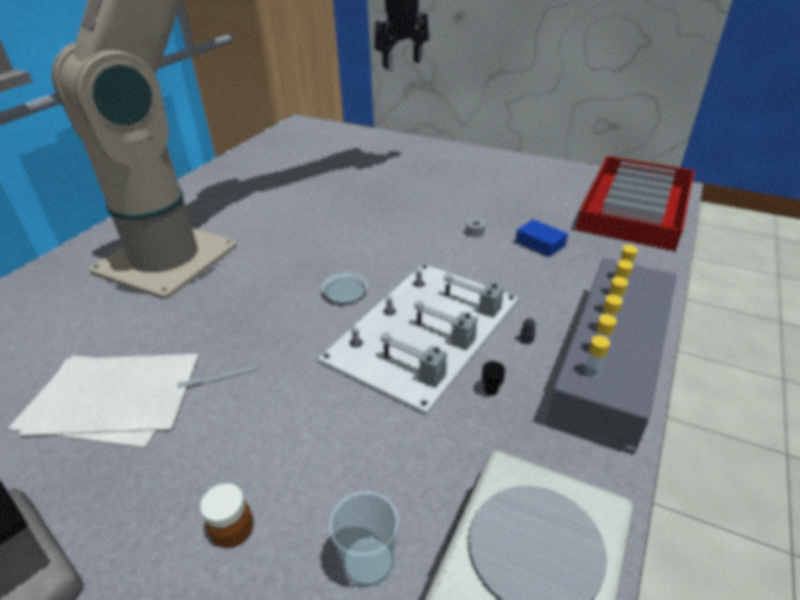

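View pics/wrist0.png

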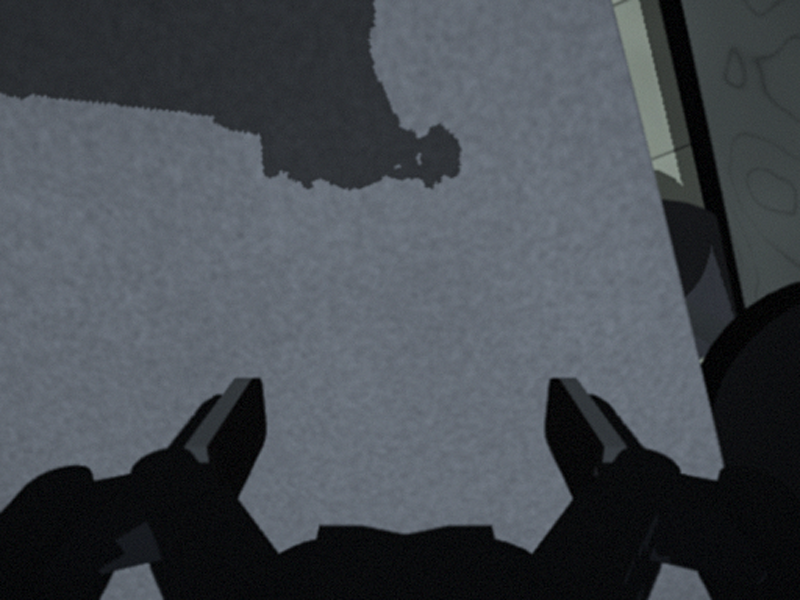

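```bash
cat > loc.py <<'E'
from h import *
import pickle
d=pickle.load(open('top.pkl','rb'))
# rectify: world grid at z=12, 1px = 0.5mm ; x from 350..800, y from 400..-250
def rect(d,z,x0,x1,y0,y1,s):
    xs=np.arange(x1,x0,-s); ys=np.arange(y1,y0,-s)
    mx=np.zeros((len(xs),len(ys)),np.float32); my=mx.copy()
    f,cx,cy,k,R,t=cam(d)
    Y,X=np.meshgrid(ys,xs); P=np.stack([X,Y,np.full_like(X,z)],-1)@R.T+t
    S=P[...,:2]/P[...,2:]; S=S*(1+k*(S**2).sum(-1,keepdims=True))
    return cv2.remap(d['color'],(cx+f*S[...,0]).astype(np.float32),(cy+f*S[...,1]).astype(np.float32),cv2.INTER_LINEAR)
if __name__=='__main__':
    im=rect(d,12,400,750,-150,300,0.5)
    g=cv2.cvtColor(im,cv2.COLOR_RGB2GRAY)
    m=(g>150).astype(np.uint8)
    m=cv2.morphologyEx(m,cv2.MORPH_OPEN,np.ones((9,9)))
    n,l,st,c=cv2.connectedComponentsWithStats(m); 
    i=1+np.argmax(st[1:,4]); cs,_=cv2.findContours((l==i).astype(np.uint8),0,1)
    hull=cv2.convexHull(max(cs,key=cv2.contourArea)); r=cv2.minAreaRect(hull); print(r)
    b=cv2.boxPoints(r); print([(750-v*.5,300-u*.5) for u,v in b])
    cv2.drawContours(im,[b.astype(int)],0,(255,0,0),1)
    save(cv2.resize(im,None,fx=.8,fy=.8),'pics/rect.png')
    im=rect(d,24,450,650,230,330,0.25); save(im[:, :],'pics/ring.png')
E
python3 loc.py
```

```text
((563.7540893554688, 370.27789306640625), (620.8837280273438, 399.1221008300781), 7.248698711395264)
[(np.float32(485.46323), np.float32(184.69327)), (np.float32(683.4293), np.float32(159.5134)), (np.float32(644.2589), np.float32(-148.44736)), (np.float32(446.2928), np.float32(-123.26749))]
```

View pics/rect.png

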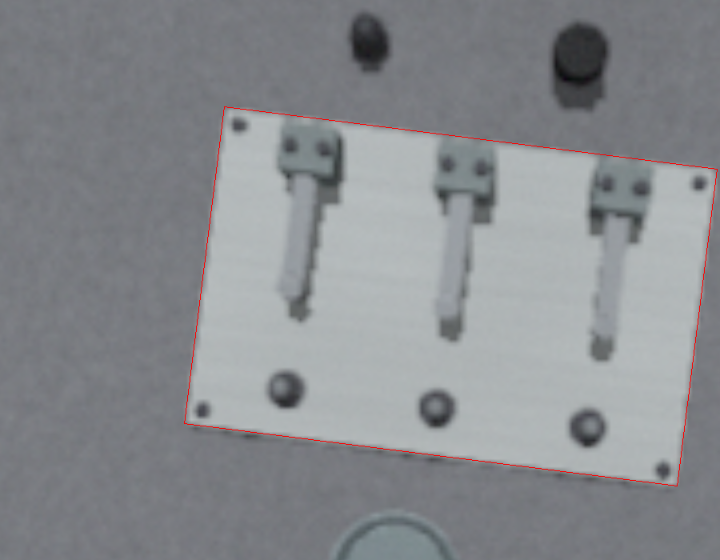

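View pics/ring.png

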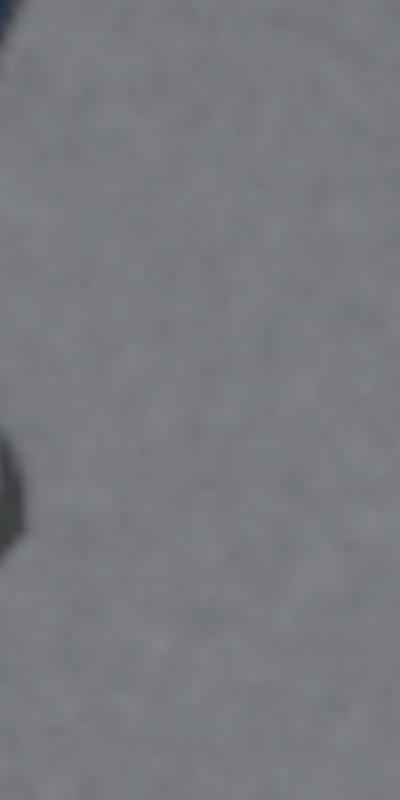

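```bash
cat > loc2.py <<'E'
from loc import *
yaw=math.atan2(159.51-184.69,683.43-485.46); O=np.array([564.87,18.12])+10*np.array([math.cos(yaw),math.sin(yaw)])
c,s=math.cos(yaw),math.sin(yaw)
def P(x,y): return O+np.array([c*x-s*y,s*x+c*y])
if __name__=='__main__':
    print(yaw,O)
    for n in ['top']:
        d=pickle.load(open(n+'.pkl','rb')); im=cv2.resize(d['color'],None,fx=6,fy=6,interpolation=cv2.INTER_CUBIC)
        for yy in (95,0,-95):
            for px,z,col in ((-73,45,(255,0,0)),(-13,54,(255,0,0)),(-81,45,(0,255,0)),(-21,54,(0,255,0)),(49,57,(0,0,255))):
                u=proj(d,[*P(px,yy),z]); cv2.circle(im,tuple((u*6+3).astype(int)),4,col,-1)
        save(im[145*6:225*6,170*6:300*6],'pics/%sov.png'%n)
    d=pickle.load(open('top.pkl','rb'))
    im=rect(d,24,480,580,250,350,0.2); save(im,'pics/ring.png')
E
python3 loc2.py
```

```text
-0.12651169064478293 [574.79008064  16.85825514]
```

View pics/topov.png

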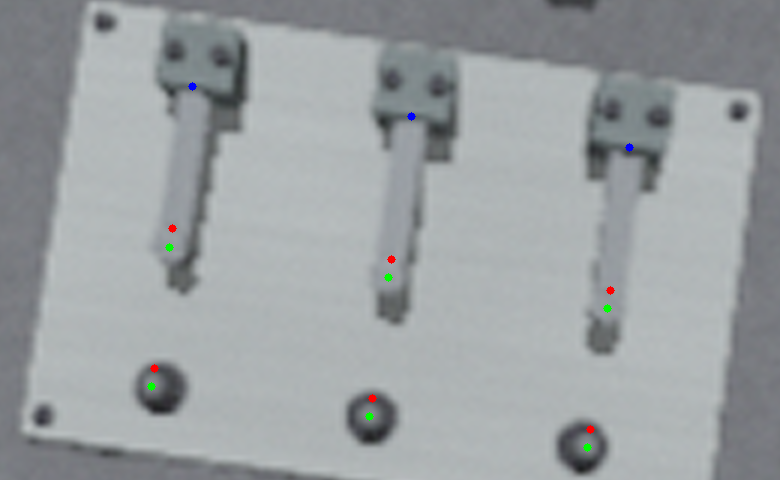

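View pics/ring.png

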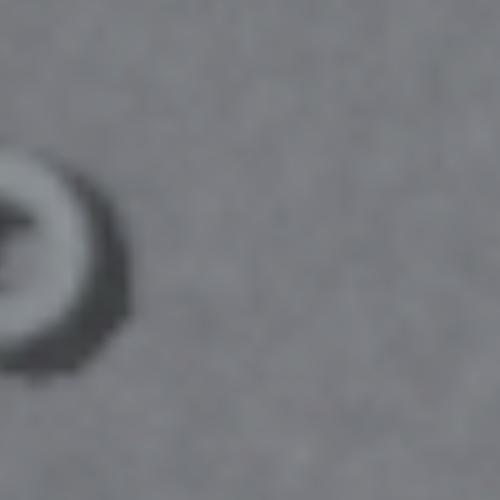

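Run:
```python
from loc2 import *
for yy in (95,0,-95): print(yy,'pad',P(-21,yy).round(1),'press',P(-24,yy).round(1),'post',P(-81,yy).round(1))
im=rect(d,24,480,580,300,400,0.2); save(im,'pics/ring.png')
```

```text
95 pad [565.9 113.7] press [563.  114.1] post [506.4 121.3]
0 pad [554.   19.5] press [551.   19.9] post [494.4  27.1]
-95 pad [542.  -74.7] press [539.  -74.4] post [482.5 -67.2]
```

View pics/ring.png

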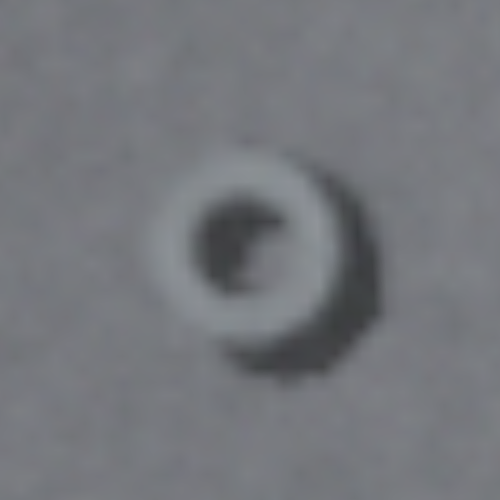

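>>> {"op": "servo_tool", "data": {
  "increments": [
    {"dx":16,"dy":-24,"dz":-4,"az":0.127,"claw":1},
    {"dx":16,"dy":-24,"dz":-4,"az":0.127,"claw":1},
    {"dx":16,"dy":-24,"dz":-4,"az":0.127,"claw":1},
    {"dx":16,"dy":-24,"dz":-4,"az":0.127,"claw":1},
    {"dx":16,"dy":-24,"dz":-4,"az":0.127,"claw":1},
    {"dx":16,"dy":-24,"dz":-4,"az":0.127,"claw":1},
    {"dx":16,"dy":-24,"dz":-4,"az":0.127,"claw":1},
    {"dx":16,"dy":-24,"dz":-4,"az":0.127,"claw":1}
  ]
}}

```text
invalid input at $.increments[0]: expected keys dx, dy, dz, ax, ay, az, claw
```

>>> {"op": "servo_tool", "data": {
  "increments": [
    {"dx":16,"dy":-24,"dz":-4,"ax":0,"ay":0,"az":0.127,"claw":1},
    {"dx":16,"dy":-24,"dz":-4,"ax":0,"ay":0,"az":0.127,"claw":1},
    {"dx":16,"dy":-24,"dz":-4,"ax":0,"ay":0,"az":0.127,"claw":1},
    {"dx":16,"dy":-24,"dz":-4,"ax":0,"ay":0,"az":0.127,"claw":1},
    {"dx":16,"dy":-24,"dz":-4,"ax":0,"ay":0,"az":0.127,"claw":1},
    {"dx":16,"dy":-24,"dz":-4,"ax":0,"ay":0,"az":0.127,"claw":1},
    {"dx":16,"dy":-24,"dz":-4,"ax":0,"ay":0,"az":0.127,"claw":1},
    {"dx":16,"dy":-24,"dz":-4,"ax":0,"ay":0,"az":0.127,"claw":1}
  ]
}}

```text
clock: 0.82
eef_pos: [407.1, 353.2, 190.2]
tool_rot: [-1.578, -0.003, -0.267]
force: [1.1, -0.6, -1.1]
width: -0.3
```

>>> {"op": "servo_tool", "data": {
  "increments": [
    {"dx":16.1,"dy":-24.9,"dz":-7,"ax":0,"ay":0,"az":0.127,"claw":1},
    {"dx":16.1,"dy":-24.9,"dz":-7,"ax":0,"ay":0,"az":0.127,"claw":1},
    {"dx":16.1,"dy":-24.9,"dz":-7,"ax":0,"ay":0,"az":0.127,"claw":1},
    {"dx":16.1,"dy":-24.9,"dz":-7,"ax":0,"ay":0,"az":0.127,"claw":1},
    {"dx":16.1,"dy":-24.9,"dz":-7,"ax":0,"ay":0,"az":0.127,"claw":1},
    {"dx":16.1,"dy":-24.9,"dz":-7,"ax":0,"ay":0,"az":0.127,"claw":1},
    {"dx":16.1,"dy":-24.9,"dz":-7,"ax":0,"ay":0,"az":0.127,"claw":1},
    {"dx":16.1,"dy":-24.9,"dz":-7,"ax":0,"ay":0,"az":0.127,"claw":1}
  ]
}}

```text
clock: 1.48
eef_pos: [565.3, 106.5, 119.9]
tool_rot: [-1.575, -0.001, -0.135]
force: [0.7, -0.6, -0.3]
width: 0.1
```

Run:
```python
from loc2 import *
s=read_state();print(s['clock'],s['eef_pos'],s['tool_rot'],s['force'],s['qd'])
d=get_image('wrist');pickle.dump(d,open('w1.pkl','wb'))
im=cv2.resize(d['color'],None,fx=1.5,fy=1.5,interpolation=cv2.INTER_CUBIC)
e=s['eef_pos']
for X,col in (([*P(-21,95),54],(0,255,0)),([*P(-81,95),45],(0,255,0)),([*P(-81,95),12],(0,0,255)),(e,(255,0,0)),([e[0],e[1],54],(255,255,0)),([*P(49,95),57],(0,255,0)),([*P(-21,0),54],(0,255,0)),([*P(-81,0),45],(0,255,0))):
    u=proj(d,X); print(u*1.5); cv2.circle(im,tuple((u*1.5+.7).astype(int)),3,col,-1)
save(im,'pics/w1.png')
s=read_state();print(s['clock'],s['eef_pos'],s['tool_rot'],s['force'])
```

```text
1.4833 [565.27513964 106.47601321 119.86431154] [-1.57544327e+00 -1.11459332e-03 -1.35409316e-01] [ 0.67576512 -0.62044202 -0.3222864 ] [ 0.20708402  0.08933099 -0.06678936 -0.10003592 -0.00540065  0.03202871
  0.17322893]
[401.90057756 301.33005691]
[401.29370713 171.4024711 ]
[400.04710367 167.21012065]
[384.62952999 366.78987773]
[386.63456733 301.9394553 ]
[402.18022237 430.81312558]
[204.41060189 302.67710619]
[195.66103853 173.76114128]
1.5333 [565.30087664 106.30657982 119.73790993] [-1.57553905e+00 -8.68950906e-04 -1.36651416e-01] [ 0.61907791 -1.89485441 -0.83314952]
```

View pics/w1.png

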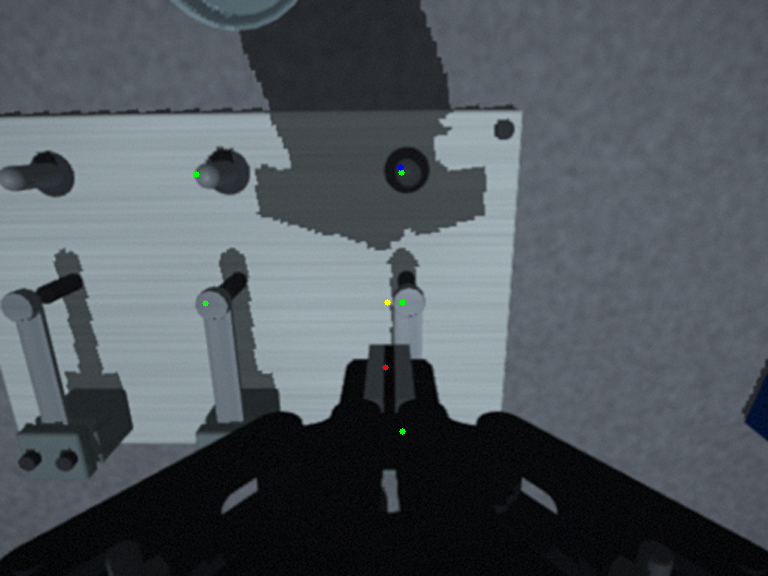

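>>> {"op": "servo_tool", "data": {
  "increments": [
    {"dx":0,"dy":0,"dz":-2,"ax":0,"ay":0,"az":0,"claw":1},
    {"dx":0,"dy":0,"dz":-4,"ax":0,"ay":0,"az":0,"claw":1},
    {"dx":0,"dy":0,"dz":-4,"ax":0,"ay":0,"az":0,"claw":1},
    {"dx":0,"dy":0,"dz":-4,"ax":0,"ay":0,"az":0,"claw":1}
  ]
}}

```text
clock: 1.87
eef_pos: [561.4, 115.1, 80.6]
tool_rot: [-1.571, 0.003, -0.126]
force: [-0.7, 0.7, -0.1]
width: 0.4
```

>>> {"op": "servo_tool", "data": {
  "increments": [
    {"dx":0.1,"dy":0,"dz":-1.2,"ax":0,"ay":0,"az":0,"claw":1},
    {"dx":0.1,"dy":0,"dz":-2,"ax":0,"ay":0,"az":0,"claw":1},
    {"dx":0.1,"dy":0,"dz":-2,"ax":0,"ay":0,"az":0,"claw":1},
    {"dx":0.1,"dy":0,"dz":-2,"ax":0,"ay":0,"az":0,"claw":1},
    {"dx":0.1,"dy":0,"dz":-2,"ax":0,"ay":0,"az":0,"claw":1},
    {"dx":0.1,"dy":0,"dz":-2,"ax":0,"ay":0,"az":0,"claw":1}
  ]
}}

```text
clock: 2.37
eef_pos: [563.9, 114.6, 61.8]
tool_rot: [-1.571, -0.001, -0.127]
force: [0.2, 0.1, -0.7]
width: 0.0
```

>>> {"op": "servo_tool", "data": {
  "increments": [
    {"dx":0,"dy":0,"dz":0,"ax":0,"ay":0,"az":0,"claw":1},
    {"dx":0,"dy":0,"dz":0,"ax":0,"ay":0,"az":0,"claw":1}
  ]
}}

```text
clock: 2.53
eef_pos: [563.8, 114.5, 61.6]
tool_rot: [-1.571, -0.001, -0.127]
force: [0.1, -0.7, -0.6]
width: -0.2
```

Run:
```python
from loc2 import *
for n in ('scene','wrist'):
    d=get_image(n)
    save(cv2.resize(d['color'],None,fx=1.5,fy=1.5,interpolation=cv2.INTER_CUBIC) if n=='wrist' else cv2.resize(d['color'][150:280,190:360],None,fx=4,fy=4,interpolation=cv2.INTER_CUBIC),f'pics/{n}2.png')
    s=read_state(); print(s['force'],s['eef_pos'])
```

```text
[-0.00166029 -0.28306004  0.45182027] [563.74032532 114.50197969  61.60098512]
[-1.05928024 -0.24736046 -0.85638461] [563.68039569 114.45389926  61.53641597]
```

View pics/scene2.png

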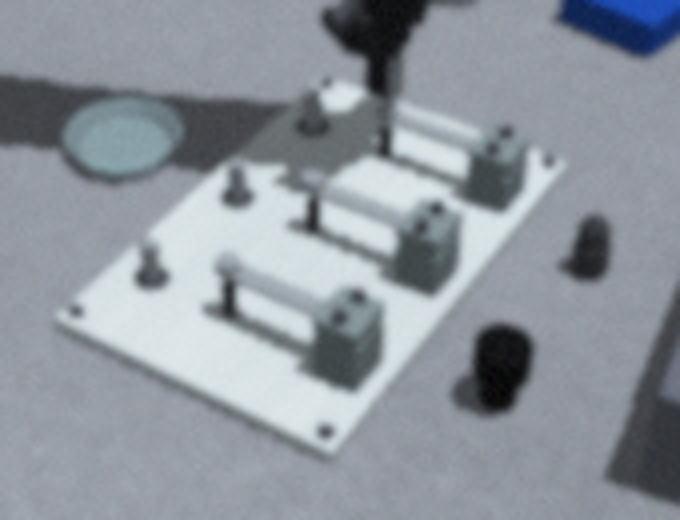

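View pics/wrist2.png

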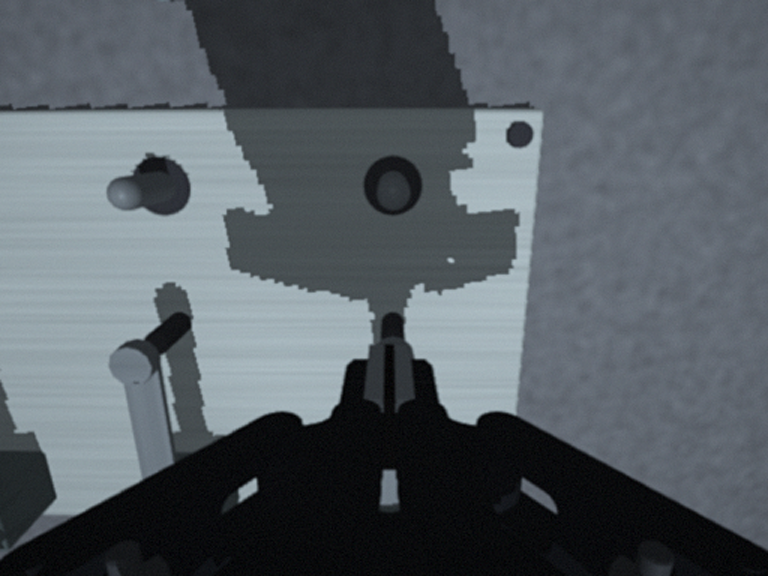

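>>> {"op": "servo_tool", "data": {
  "increments": [
    {"dx":0,"dy":0,"dz":-0.15,"ax":0,"ay":0,"az":0,"claw":1},
    {"dx":0,"dy":0,"dz":-0.3,"ax":0,"ay":0,"az":0,"claw":1},
    {"dx":0,"dy":0,"dz":-0.4,"ax":0,"ay":0,"az":0,"claw":1},
    {"dx":0,"dy":0,"dz":-0.4,"ax":0,"ay":0,"az":0,"claw":1}
  ]
}}

```text
clock: 2.97
eef_pos: [563.3, 114.4, 56.9]
tool_rot: [-1.571, 0.001, -0.127]
force: [0.1, -0.8, -0.2]
width: 0.0
```

>>> {"op": "servo_tool", "data": {
  "increments": [
    {"dx":0,"dy":0,"dz":-0.1,"ax":0,"ay":0,"az":0,"claw":1},
    {"dx":0,"dy":0,"dz":-0.2,"ax":0,"ay":0,"az":0,"claw":1},
    {"dx":0,"dy":0,"dz":-0.3,"ax":0,"ay":0,"az":0,"claw":1},
    {"dx":0,"dy":0,"dz":-0.3,"ax":0,"ay":0,"az":0,"claw":1}
  ]
}}

```text
clock: 3.3
eef_pos: [563.4, 114.4, 54.1]
tool_rot: [-1.571, 0.0, -0.127]
force: [-0.7, -0.5, -0.0]
width: 0.2
```

>>> {"op": "servo_tool", "data": {
  "increments": [
    {"dx":0,"dy":0,"dz":-0.1,"ax":0,"ay":0,"az":0,"claw":1},
    {"dx":0,"dy":0,"dz":-0.2,"ax":0,"ay":0,"az":0,"claw":1},
    {"dx":0,"dy":0,"dz":-0.3,"ax":0,"ay":0,"az":0,"claw":1},
    {"dx":0,"dy":0,"dz":-0.3,"ax":0,"ay":0,"az":0,"claw":1}
  ]
}}

```text
clock: 3.63
eef_pos: [563.5, 114.5, 51.3]
tool_rot: [-1.571, 0.0, -0.127]
force: [-1.4, -0.1, 2.0]
width: -0.1
```

>>> {"op": "servo_tool", "data": {
  "increments": [
    {"dx":0,"dy":0,"dz":-0.1,"ax":0,"ay":0,"az":0,"claw":1},
    {"dx":0,"dy":0,"dz":-0.2,"ax":0,"ay":0,"az":0,"claw":1},
    {"dx":0,"dy":0,"dz":-0.3,"ax":0,"ay":0,"az":0,"claw":1},
    {"dx":0,"dy":0,"dz":-0.3,"ax":0,"ay":0,"az":0,"claw":1}
  ]
}}

```text
clock: 3.97
eef_pos: [563.4, 114.5, 48.3]
tool_rot: [-1.571, 0.0, -0.127]
force: [-2.0, -0.6, 3.9]
width: -0.2
```

>>> {"op": "servo_tool", "data": {
  "increments": [
    {"dx":0,"dy":0,"dz":0,"ax":0,"ay":0,"az":0,"claw":1}
  ]
}}

```text
clock: 4.05
eef_pos: [563.4, 114.5, 48.4]
tool_rot: [-1.571, 0.0, -0.127]
force: [-1.2, 0.9, 4.3]
width: 0.1
```

>>> {"op": "servo_tool", "data": {
  "increments": [
    {"dx":0,"dy":0,"dz":-0.1,"ax":0,"ay":0,"az":0,"claw":1},
    {"dx":0,"dy":0,"dz":-0.1,"ax":0,"ay":0,"az":0,"claw":1}
  ]
}}

```text
clock: 4.22
eef_pos: [563.4, 114.5, 47.3]
tool_rot: [-1.571, 0.0, -0.127]
force: [-2.7, 0.1, 5.6]
width: 0.1
```

>>> {"op": "servo_tool", "data": {
  "increments": [
    {"dx":0,"dy":0,"dz":-0.1,"ax":0,"ay":0,"az":0,"claw":1},
    {"dx":0,"dy":0,"dz":-0.1,"ax":0,"ay":0,"az":0,"claw":1}
  ]
}}

```text
clock: 4.38
eef_pos: [563.3, 114.5, 46.3]
tool_rot: [-1.571, 0.0, -0.127]
force: [-2.0, -0.1, 5.1]
width: -0.1
```

>>> {"op": "servo_tool", "data": {
  "increments": [
    {"dx":0,"dy":0,"dz":-0.1,"ax":0,"ay":0,"az":0,"claw":1},
    {"dx":0,"dy":0,"dz":-0.1,"ax":0,"ay":0,"az":0,"claw":1}
  ]
}}

```text
clock: 4.55
eef_pos: [563.4, 114.5, 45.4]
tool_rot: [-1.571, 0.0, -0.127]
force: [-2.2, -0.3, 7.0]
width: -0.2
```

>>> {"op": "servo_tool", "data": {
  "increments": [
    {"dx":0,"dy":0,"dz":-0.1,"ax":0,"ay":0,"az":0,"claw":1},
    {"dx":0,"dy":0,"dz":-0.1,"ax":0,"ay":0,"az":0,"claw":1}
  ]
}}

```text
clock: 4.72
eef_pos: [563.3, 114.5, 44.5]
tool_rot: [-1.571, 0.0, -0.127]
force: [-3.0, -0.5, 6.6]
width: -0.2
```

>>> {"op": "servo_tool", "data": {
  "increments": [
    {"dx":0,"dy":0,"dz":-0.05,"ax":0,"ay":0,"az":0,"claw":1},
    {"dx":0,"dy":0,"dz":-0.05,"ax":0,"ay":0,"az":0,"claw":1}
  ]
}}

```text
clock: 4.88
eef_pos: [563.4, 114.5, 44.1]
tool_rot: [-1.571, 0.0, -0.127]
force: [-2.0, -0.5, 7.7]
width: -0.3
```

>>> {"op": "servo_tool", "data": {
  "increments": [
    {"dx":0,"dy":0,"dz":-0.05,"ax":0,"ay":0,"az":0,"claw":1},
    {"dx":0,"dy":0,"dz":-0.05,"ax":0,"ay":0,"az":0,"claw":1}
  ]
}}

```text
clock: 5.05
eef_pos: [563.4, 114.5, 43.6]
tool_rot: [-1.571, 0.0, -0.127]
force: [-3.1, 0.3, 7.9]
width: 0.2
```

>>> {"op": "servo_tool", "data": {
  "increments": [
    {"dx":0,"dy":0,"dz":-0.05,"ax":0,"ay":0,"az":0,"claw":1},
    {"dx":0,"dy":0,"dz":-0.05,"ax":0,"ay":0,"az":0,"claw":1}
  ]
}}

```text
clock: 5.22
eef_pos: [563.4, 114.5, 43.2]
tool_rot: [-1.571, 0.0, -0.127]
force: [-2.1, -0.1, 7.9]
width: -0.2
```

```bash
python3 -c "
from h import *
s=read_state();print(s['force'],s['eef_pos'])"
```

```text
[-2.09174914 -0.14593449  7.87872117] [563.38259311 114.52866492  43.15672906]
```

>>> {"op": "servo_tool", "data": {
  "increments": [
    {"dx":0,"dy":0,"dz":-0.04,"ax":0,"ay":0,"az":0,"claw":1},
    {"dx":0,"dy":0,"dz":-0.04,"ax":0,"ay":0,"az":0,"claw":1},
    {"dx":0,"dy":0,"dz":-0.04,"ax":0,"ay":0,"az":0,"claw":1}
  ]
}}

```text
clock: 5.47
eef_pos: [563.4, 114.6, 43.0]
tool_rot: [-1.571, 0.0, -0.127]
force: [-2.9, -0.1, 9.7]
width: -0.1
```

>>> {"op": "servo_tool", "data": {
  "increments": [
    {"dx":0,"dy":0,"dz":-0.04,"ax":0,"ay":0,"az":0,"claw":1},
    {"dx":0,"dy":0,"dz":-0.04,"ax":0,"ay":0,"az":0,"claw":1},
    {"dx":0,"dy":0,"dz":-0.04,"ax":0,"ay":0,"az":0,"claw":1}
  ]
}}

```text
clock: 5.72
eef_pos: [563.4, 114.6, 42.9]
tool_rot: [-1.571, 0.0, -0.127]
force: [-4.1, -0.2, 12.7]
width: -0.0
```

>>> {"op": "servo_tool", "data": {
  "increments": [
    {"dx":0,"dy":0,"dz":0,"ax":0,"ay":0,"az":0,"claw":1},
    {"dx":0,"dy":0,"dz":0,"ax":0,"ay":0,"az":0,"claw":1},
    {"dx":0,"dy":0,"dz":0,"ax":0,"ay":0,"az":0,"claw":1},
    {"dx":0,"dy":0,"dz":0,"ax":0,"ay":0,"az":0,"claw":1}
  ]
}}

```text
clock: 6.05
eef_pos: [563.4, 114.6, 42.9]
tool_rot: [-1.571, 0.0, -0.127]
force: [-4.1, 0.2, 12.1]
width: 0.4
```

Run:
```python
from loc2 import *
d=get_image('scene')
save(cv2.resize(d['color'][150:280,190:360],None,fx=4,fy=4,interpolation=cv2.INTER_CUBIC),f'pics/scene3.png')
s=read_state(); print(s['force'],s['eef_pos'],s['clock'])
```

```text
[-4.5195164  -0.05308559 13.14194265] [563.42292036 114.55985682  42.91747787] 6.1
```

View pics/scene3.png

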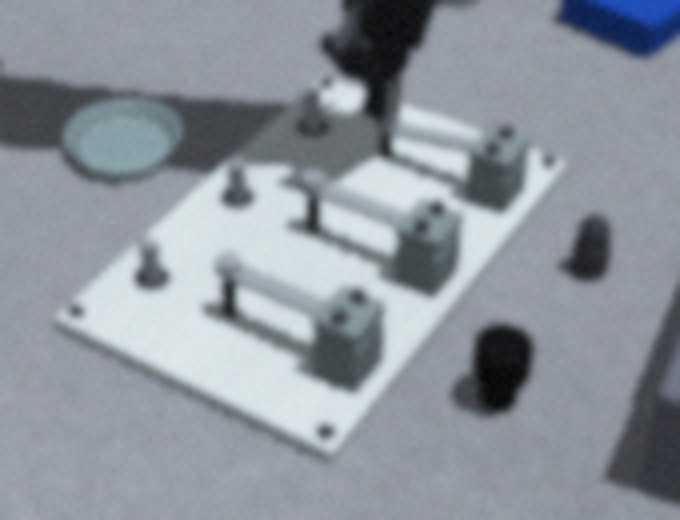

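>>> {"op": "servo_tool", "data": {
  "increments": [
    {"dx":0,"dy":0,"dz":2,"ax":0,"ay":0,"az":0,"claw":1},
    {"dx":0,"dy":0,"dz":3.3,"ax":0,"ay":0,"az":0,"claw":1},
    {"dx":-0.5,"dy":-4,"dz":3.3,"ax":0,"ay":0,"az":0,"claw":1},
    {"dx":-1.2,"dy":-8,"dz":3.3,"ax":0,"ay":0,"az":0,"claw":1},
    {"dx":-1.2,"dy":-9.42,"dz":3.3,"ax":0,"ay":0,"az":0,"claw":1},
    {"dx":-1.2,"dy":-9.42,"dz":3.3,"ax":0,"ay":0,"az":0,"claw":1},
    {"dx":-1.2,"dy":-9.42,"dz":1.9,"ax":0,"ay":0,"az":0,"claw":1},
    {"dx":-1.2,"dy":-9.42,"dz":1.9,"ax":0,"ay":0,"az":0,"claw":1}
  ]
}}

```text
clock: 6.77
eef_pos: [551.0, 20.7, 59.4]
tool_rot: [-1.57, 0.002, -0.127]
force: [-0.4, -0.0, -0.5]
width: -0.2
```

>>> {"op": "servo_tool", "data": {
  "increments": [
    {"dx":0,"dy":0,"dz":0,"ax":0,"ay":0,"az":0,"claw":1},
    {"dx":0,"dy":0,"dz":0,"ax":0,"ay":0,"az":0,"claw":1}
  ]
}}

```text
clock: 6.93
eef_pos: [551.8, 21.4, 61.0]
tool_rot: [-1.57, 0.0, -0.125]
force: [1.1, -0.7, -0.7]
width: -0.0
```

Run:
```python
from loc2 import *
d=get_image('wrist')
save(cv2.resize(d['color'],None,fx=1.5,fy=1.5,interpolation=cv2.INTER_CUBIC),f'pics/wrist4.png')
s=read_state(); print(s['force'],s['eef_pos'],s['clock'])
```

```text
[ 0.10262257 -0.71280627 -0.21746851] [551.88252863  21.27724612  61.208678  ] 6.9833
```

View pics/wrist4.png

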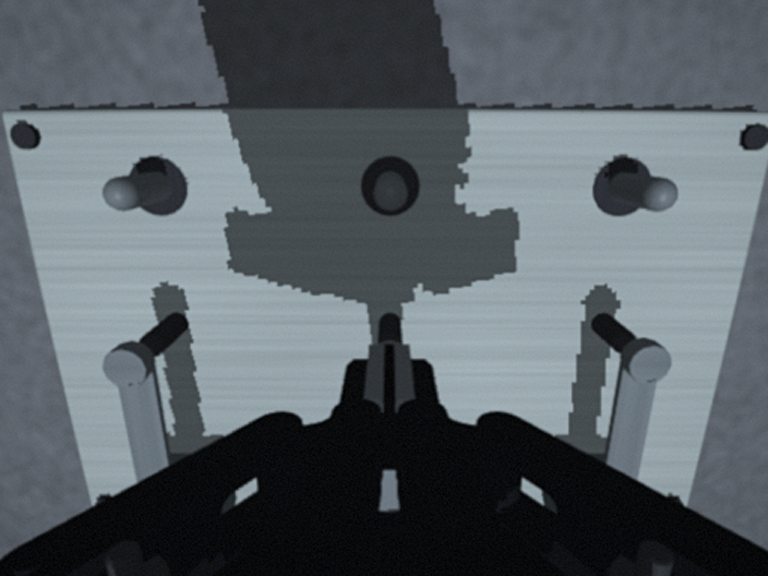

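>>> {"op": "servo_tool", "data": {
  "increments": [
    {"dx":0,"dy":0,"dz":-0.2,"ax":0,"ay":0,"az":0,"claw":1},
    {"dx":0,"dy":0,"dz":-0.4,"ax":0,"ay":0,"az":0,"claw":1},
    {"dx":0,"dy":0,"dz":-0.5,"ax":0,"ay":0,"az":0,"claw":1},
    {"dx":0,"dy":0,"dz":-0.6,"ax":0,"ay":0,"az":0,"claw":1},
    {"dx":0,"dy":0,"dz":-0.7,"ax":0,"ay":0,"az":0,"claw":1}
  ]
}}

```text
clock: 7.4
eef_pos: [551.5, 20.4, 54.0]
tool_rot: [-1.571, 0.0, -0.127]
force: [-0.4, -0.5, 1.9]
width: 0.0
```

>>> {"op": "servo_tool", "data": {
  "increments": [
    {"dx":0,"dy":0,"dz":-0.1,"ax":0,"ay":0,"az":0,"claw":1},
    {"dx":0,"dy":0,"dz":-0.2,"ax":0,"ay":0,"az":0,"claw":1},
    {"dx":0,"dy":0,"dz":-0.2,"ax":0,"ay":0,"az":0,"claw":1}
  ]
}}

```text
clock: 7.65
eef_pos: [551.3, 20.4, 52.0]
tool_rot: [-1.571, 0.0, -0.127]
force: [-1.4, -0.2, 3.8]
width: -0.2
```

>>> {"op": "servo_tool", "data": {
  "increments": [
    {"dx":0,"dy":0,"dz":-0.1,"ax":0,"ay":0,"az":0,"claw":1},
    {"dx":0,"dy":0,"dz":-0.2,"ax":0,"ay":0,"az":0,"claw":1},
    {"dx":0,"dy":0,"dz":-0.2,"ax":0,"ay":0,"az":0,"claw":1}
  ]
}}

```text
clock: 7.9
eef_pos: [551.3, 20.4, 50.0]
tool_rot: [-1.571, 0.001, -0.127]
force: [-1.9, 0.1, 3.9]
width: -0.2
```

>>> {"op": "servo_tool", "data": {
  "increments": [
    {"dx":0,"dy":0,"dz":-0.1,"ax":0,"ay":0,"az":0,"claw":1},
    {"dx":0,"dy":0,"dz":-0.1,"ax":0,"ay":0,"az":0,"claw":1}
  ]
}}

```text
clock: 8.07
eef_pos: [551.3, 20.4, 49.0]
tool_rot: [-1.571, 0.001, -0.127]
force: [-3.0, 1.3, 6.1]
width: -0.1
```

>>> {"op": "servo_tool", "data": {
  "increments": [
    {"dx":0,"dy":0,"dz":-0.1,"ax":0,"ay":0,"az":0,"claw":1},
    {"dx":0,"dy":0,"dz":-0.1,"ax":0,"ay":0,"az":0,"claw":1}
  ]
}}

```text
clock: 8.23
eef_pos: [551.3, 20.4, 48.0]
tool_rot: [-1.571, 0.001, -0.127]
force: [-2.0, 1.1, 5.0]
width: 0.1
```

>>> {"op": "servo_tool", "data": {
  "increments": [
    {"dx":0,"dy":0,"dz":-0.1,"ax":0,"ay":0,"az":0,"claw":1},
    {"dx":0,"dy":0,"dz":-0.1,"ax":0,"ay":0,"az":0,"claw":1}
  ]
}}

```text
clock: 8.4
eef_pos: [551.3, 20.4, 47.0]
tool_rot: [-1.571, 0.001, -0.127]
force: [-2.7, 1.3, 6.3]
width: 0.1
```

>>> {"op": "servo_tool", "data": {
  "increments": [
    {"dx":0,"dy":0,"dz":-0.05,"ax":0,"ay":0,"az":0,"claw":1},
    {"dx":0,"dy":0,"dz":-0.05,"ax":0,"ay":0,"az":0,"claw":1}
  ]
}}

```text
clock: 8.57
eef_pos: [551.3, 20.4, 46.6]
tool_rot: [-1.571, 0.0, -0.127]
force: [-3.1, 0.6, 6.9]
width: -0.2
```

>>> {"op": "servo_tool", "data": {
  "increments": [
    {"dx":0,"dy":0,"dz":-0.05,"ax":0,"ay":0,"az":0,"claw":1},
    {"dx":0,"dy":0,"dz":-0.05,"ax":0,"ay":0,"az":0,"claw":1}
  ]
}}

```text
clock: 8.73
eef_pos: [551.3, 20.4, 46.2]
tool_rot: [-1.571, 0.0, -0.127]
force: [-2.8, 0.7, 7.6]
width: 0.1
```

>>> {"op": "servo_tool", "data": {
  "increments": [
    {"dx":0,"dy":0,"dz":-0.05,"ax":0,"ay":0,"az":0,"claw":1},
    {"dx":0,"dy":0,"dz":-0.05,"ax":0,"ay":0,"az":0,"claw":1}
  ]
}}

```text
clock: 8.9
eef_pos: [551.3, 20.4, 45.7]
tool_rot: [-1.571, 0.0, -0.127]
force: [-3.0, 1.6, 6.7]
width: -0.1
```

>>> {"op": "servo_tool", "data": {
  "increments": [
    {"dx":0,"dy":0,"dz":-0.05,"ax":0,"ay":0,"az":0,"claw":1},
    {"dx":0,"dy":0,"dz":-0.05,"ax":0,"ay":0,"az":0,"claw":1}
  ]
}}

```text
clock: 9.07
eef_pos: [551.4, 20.4, 45.4]
tool_rot: [-1.571, 0.0, -0.127]
force: [-3.8, 0.2, 8.0]
width: -0.1
```

>>> {"op": "servo_tool", "data": {
  "increments": [
    {"dx":0,"dy":0,"dz":-0.04,"ax":0,"ay":0,"az":0,"claw":1},
    {"dx":0,"dy":0,"dz":-0.04,"ax":0,"ay":0,"az":0,"claw":1},
    {"dx":0,"dy":0,"dz":-0.04,"ax":0,"ay":0,"az":0,"claw":1}
  ]
}}

```text
clock: 9.32
eef_pos: [551.4, 20.4, 45.4]
tool_rot: [-1.571, 0.0, -0.127]
force: [-3.1, 0.9, 11.6]
width: -0.0
```

>>> {"op": "servo_tool", "data": {
  "increments": [
    {"dx":0,"dy":0,"dz":-0.03,"ax":0,"ay":0,"az":0,"claw":1},
    {"dx":0,"dy":0,"dz":-0.03,"ax":0,"ay":0,"az":0,"claw":1},
    {"dx":0,"dy":0,"dz":-0.03,"ax":0,"ay":0,"az":0,"claw":1}
  ]
}}

```text
clock: 9.57
eef_pos: [551.3, 20.4, 45.3]
tool_rot: [-1.571, 0.0, -0.127]
force: [-4.8, 0.0, 13.1]
width: -0.0
```

>>> {"op": "servo_tool", "data": {
  "increments": [
    {"dx":0,"dy":0,"dz":0,"ax":0,"ay":0,"az":0,"claw":1},
    {"dx":0,"dy":0,"dz":0,"ax":0,"ay":0,"az":0,"claw":1},
    {"dx":0,"dy":0,"dz":0,"ax":0,"ay":0,"az":0,"claw":1},
    {"dx":0,"dy":0,"dz":0,"ax":0,"ay":0,"az":0,"claw":1}
  ]
}}

```text
clock: 9.9
eef_pos: [551.4, 20.4, 45.3]
tool_rot: [-1.571, 0.0, -0.127]
force: [-3.6, 1.0, 14.6]
width: 0.0
```

>>> {"op": "servo_tool", "data": {
  "increments": [
    {"dx":0,"dy":0,"dz":2,"ax":0,"ay":0,"az":0,"claw":1},
    {"dx":0,"dy":0,"dz":3.3,"ax":0,"ay":0,"az":0,"claw":1},
    {"dx":-0.5,"dy":-4,"dz":3.3,"ax":0,"ay":0,"az":0,"claw":1},
    {"dx":-1.2,"dy":-8,"dz":3.3,"ax":0,"ay":0,"az":0,"claw":1},
    {"dx":-1.2,"dy":-9.42,"dz":3.3,"ax":0,"ay":0,"az":0,"claw":1},
    {"dx":-1.2,"dy":-9.42,"dz":3.3,"ax":0,"ay":0,"az":0,"claw":1},
    {"dx":-1.2,"dy":-9.42,"dz":1.7,"ax":0,"ay":0,"az":0,"claw":1},
    {"dx":-1.2,"dy":-9.42,"dz":1.7,"ax":0,"ay":0,"az":0,"claw":1}
  ]
}}

```text
clock: 10.57
eef_pos: [538.9, -73.5, 59.6]
tool_rot: [-1.57, 0.002, -0.127]
force: [-0.2, 0.2, -1.0]
width: -0.0
```

>>> {"op": "servo_tool", "data": {
  "increments": [
    {"dx":0,"dy":0,"dz":0,"ax":0,"ay":0,"az":0,"claw":1},
    {"dx":0,"dy":0,"dz":0,"ax":0,"ay":0,"az":0,"claw":1}
  ]
}}

```text
clock: 10.73
eef_pos: [539.9, -72.9, 61.4]
tool_rot: [-1.57, -0.0, -0.125]
force: [0.6, 0.2, 0.5]
width: -0.0
```

Run:
```python
from loc2 import *
d=get_image('wrist')
save(cv2.resize(d['color'],None,fx=1.5,fy=1.5,interpolation=cv2.INTER_CUBIC),f'pics/wrist5.png')
s=read_state(); print(s['force'],s['eef_pos'],s['clock'])
```

```text
[-0.46643803 -0.38244436  0.07253905] [540.05172735 -73.0569828   61.59989132] 10.7833
```

View pics/wrist5.png

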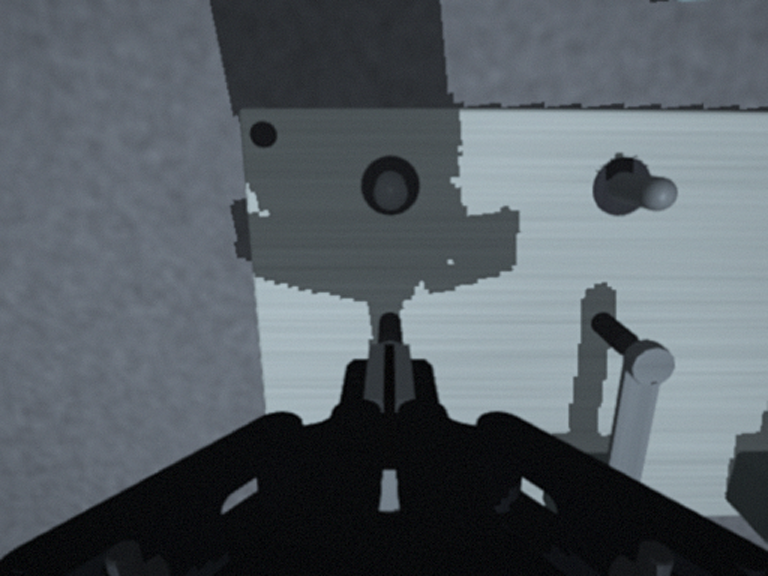

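The gripper is centred on the right station: the post is at column 390, in line with the fingers. Pressing the right clip.

>>> {"op": "servo_tool", "data": {
  "increments": [
    {"dx":0,"dy":0,"dz":-0.2,"ax":0,"ay":0,"az":0,"claw":1},
    {"dx":0,"dy":0,"dz":-0.4,"ax":0,"ay":0,"az":0,"claw":1},
    {"dx":0,"dy":0,"dz":-0.5,"ax":0,"ay":0,"az":0,"claw":1},
    {"dx":0,"dy":0,"dz":-0.6,"ax":0,"ay":0,"az":0,"claw":1},
    {"dx":0,"dy":0,"dz":-0.7,"ax":0,"ay":0,"az":0,"claw":1}
  ]
}}

```text
clock: 11.2
eef_pos: [539.5, -73.8, 54.3]
tool_rot: [-1.571, 0.0, -0.127]
force: [-0.2, 0.4, 0.8]
width: 0.3
```

>>> {"op": "servo_tool", "data": {
  "increments": [
    {"dx":0,"dy":0,"dz":-0.1,"ax":0,"ay":0,"az":0,"claw":1},
    {"dx":0,"dy":0,"dz":-0.2,"ax":0,"ay":0,"az":0,"claw":1},
    {"dx":0,"dy":0,"dz":-0.2,"ax":0,"ay":0,"az":0,"claw":1}
  ]
}}

```text
clock: 11.45
eef_pos: [539.4, -73.7, 52.2]
tool_rot: [-1.571, 0.0, -0.127]
force: [-0.5, 0.4, 2.4]
width: -0.2
```

>>> {"op": "servo_tool", "data": {
  "increments": [
    {"dx":0,"dy":0,"dz":-0.1,"ax":0,"ay":0,"az":0,"claw":1},
    {"dx":0,"dy":0,"dz":-0.2,"ax":0,"ay":0,"az":0,"claw":1},
    {"dx":0,"dy":0,"dz":-0.2,"ax":0,"ay":0,"az":0,"claw":1}
  ]
}}

```text
clock: 11.7
eef_pos: [539.4, -73.8, 50.2]
tool_rot: [-1.571, 0.0, -0.127]
force: [-0.9, 0.5, 2.3]
width: -0.1
```

>>> {"op": "servo_tool", "data": {
  "increments": [
    {"dx":0,"dy":0,"dz":-0.1,"ax":0,"ay":0,"az":0,"claw":1},
    {"dx":0,"dy":0,"dz":-0.1,"ax":0,"ay":0,"az":0,"claw":1}
  ]
}}

```text
clock: 11.87
eef_pos: [539.4, -73.8, 49.2]
tool_rot: [-1.571, 0.0, -0.127]
force: [-1.6, 1.5, 1.9]
width: -0.3
```

>>> {"op": "servo_tool", "data": {
  "increments": [
    {"dx":0,"dy":0,"dz":-0.1,"ax":0,"ay":0,"az":0,"claw":1},
    {"dx":0,"dy":0,"dz":-0.1,"ax":0,"ay":0,"az":0,"claw":1}
  ]
}}

```text
clock: 12.03
eef_pos: [539.5, -73.9, 48.2]
tool_rot: [-1.571, 0.0, -0.127]
force: [-2.3, 1.0, 2.7]
width: 0.1
```

>>> {"op": "servo_tool", "data": {
  "increments": [
    {"dx":0,"dy":0,"dz":-0.05,"ax":0,"ay":0,"az":0,"claw":1},
    {"dx":0,"dy":0,"dz":-0.05,"ax":0,"ay":0,"az":0,"claw":1}
  ]
}}

```text
clock: 12.2
eef_pos: [539.4, -73.8, 47.7]
tool_rot: [-1.571, 0.0, -0.127]
force: [-1.8, 1.4, 2.9]
width: 0.3
```

Force is growing slowly, so this looks like the slack clip. Continuing down to its stop.

>>> {"op": "servo_tool", "data": {
  "increments": [
    {"dx":0,"dy":0,"dz":-0.05,"ax":0,"ay":0,"az":0,"claw":1},
    {"dx":0,"dy":0,"dz":-0.05,"ax":0,"ay":0,"az":0,"claw":1}
  ]
}}

```text
clock: 12.37
eef_pos: [539.5, -73.9, 47.3]
tool_rot: [-1.571, 0.0, -0.127]
force: [-2.4, 0.5, 2.5]
width: 0.1
```

>>> {"op": "servo_tool", "data": {
  "increments": [
    {"dx":0,"dy":0,"dz":-0.05,"ax":0,"ay":0,"az":0,"claw":1},
    {"dx":0,"dy":0,"dz":-0.05,"ax":0,"ay":0,"az":0,"claw":1}
  ]
}}

```text
clock: 12.53
eef_pos: [539.5, -73.9, 46.8]
tool_rot: [-1.571, 0.0, -0.127]
force: [-2.6, 1.5, 3.7]
width: 0.2
```

>>> {"op": "servo_tool", "data": {
  "increments": [
    {"dx":0,"dy":0,"dz":-0.05,"ax":0,"ay":0,"az":0,"claw":1},
    {"dx":0,"dy":0,"dz":-0.05,"ax":0,"ay":0,"az":0,"claw":1}
  ]
}}

```text
clock: 12.7
eef_pos: [539.5, -73.9, 46.7]
tool_rot: [-1.571, 0.0, -0.127]
force: [-2.5, 1.3, 7.4]
width: -0.0
```

>>> {"op": "servo_tool", "data": {
  "increments": [
    {"dx":0,"dy":0,"dz":-0.05,"ax":0,"ay":0,"az":0,"claw":1},
    {"dx":0,"dy":0,"dz":-0.05,"ax":0,"ay":0,"az":0,"claw":1}
  ]
}}

```text
clock: 12.87
eef_pos: [539.5, -73.9, 46.6]
tool_rot: [-1.571, -0.0, -0.127]
force: [-4.1, 2.0, 10.2]
width: 0.1
```

>>> {"op": "servo_tool", "data": {
  "increments": [
    {"dx":0,"dy":0,"dz":-0.05,"ax":0,"ay":0,"az":0,"claw":1},
    {"dx":0,"dy":0,"dz":-0.05,"ax":0,"ay":0,"az":0,"claw":1}
  ]
}}

```text
clock: 13.03
eef_pos: [539.5, -73.9, 46.5]
tool_rot: [-1.571, -0.0, -0.127]
force: [-4.6, 1.8, 13.7]
width: 0.1
```

>>> {"op": "servo_tool", "data": {
  "increments": [
    {"dx":0,"dy":0,"dz":0,"ax":0,"ay":0,"az":0,"claw":1},
    {"dx":0,"dy":0,"dz":0,"ax":0,"ay":0,"az":0,"claw":1},
    {"dx":0,"dy":0,"dz":0,"ax":0,"ay":0,"az":0,"claw":1},
    {"dx":0,"dy":0,"dz":0,"ax":0,"ay":0,"az":0,"claw":1}
  ]
}}

```text
clock: 13.37
eef_pos: [539.5, -73.9, 46.5]
tool_rot: [-1.571, -0.0, -0.127]
force: [-3.6, 2.7, 14.6]
width: -0.0
```

>>> {"op": "servo_tool", "data": {
  "increments": [
    {"dx":0,"dy":0,"dz":3,"ax":0,"ay":0,"az":0,"claw":1},
    {"dx":0,"dy":0,"dz":7,"ax":0,"ay":0,"az":0,"claw":1},
    {"dx":0,"dy":3,"dz":9,"ax":0,"ay":0,"az":0,"claw":0},
    {"dx":0,"dy":7,"dz":10,"ax":0,"ay":0,"az":0,"claw":-1},
    {"dx":0,"dy":11,"dz":10,"ax":0,"ay":0,"az":0,"claw":-1},
    {"dx":0,"dy":15,"dz":10,"ax":0,"ay":0,"az":0,"claw":-1},
    {"dx":0,"dy":19,"dz":10,"ax":0,"ay":0,"az":0,"claw":-1},
    {"dx":0,"dy":23,"dz":10,"ax":0,"ay":0,"az":0,"claw":-1}
  ]
}}

```text
clock: 14.03
eef_pos: [540.3, 157.5, 145.5]
tool_rot: [-1.571, -0.002, -0.128]
force: [1.1, -0.5, 0.3]
width: 72.2
```

>>> {"op": "servo_tool", "data": {
  "increments": [
    {"dx":-0.9,"dy":4,"dz":0,"ax":0,"ay":0,"az":0,"claw":-1},
    {"dx":-0.9,"dy":8,"dz":0,"ax":0,"ay":0,"az":0,"claw":-1},
    {"dx":-0.9,"dy":12,"dz":0,"ax":0,"ay":0,"az":0,"claw":-1},
    {"dx":-0.9,"dy":16,"dz":0,"ax":0,"ay":0,"az":0,"claw":-1},
    {"dx":-0.9,"dy":19.5,"dz":0,"ax":0,"ay":0,"az":0,"claw":-1},
    {"dx":-0.9,"dy":19.5,"dz":0,"ax":0,"ay":0,"az":0,"claw":-1},
    {"dx":-0.9,"dy":19.5,"dz":0,"ax":0,"ay":0,"az":0,"claw":-1},
    {"dx":-0.9,"dy":19.5,"dz":0,"ax":0,"ay":0,"az":0,"claw":-1}
  ]
}}

```text
clock: 14.7
eef_pos: [531.1, 350.0, 144.8]
tool_rot: [-1.572, -0.001, -0.127]
force: [-0.5, -0.0, 0.0]
width: 85.2
```

Run:
```python
from loc2 import *
s=read_state(); print(s['force'],s['eef_pos'],s['clock'],s['tool_rot'])
d=get_image('wrist');pickle.dump(d,open('w6.pkl','wb'))
im=cv2.resize(d['color'],None,fx=1.5,fy=1.5,interpolation=cv2.INTER_CUBIC)
e=s['eef_pos']
for X,col in (([530.6,351,24],(0,255,0)),(e,(255,0,0)),([e[0],e[1],24],(255,255,0))):
    u=proj(d,X)*1.5; print(u); cv2.circle(im,tuple((u+.7).astype(int)),3,col,-1)
save(im,f'pics/wrist6.png')
```

```text
[-0.51629977 -0.01526849  0.02699729] [531.08441833 349.98836663 144.84781342] 14.7 [-1.57217322e+00 -6.75949285e-04 -1.27241417e-01]
[388.56231339 269.75284196]
[384.6783361  366.84896163]
[386.97150638 270.74384757]
```

View pics/wrist6.png

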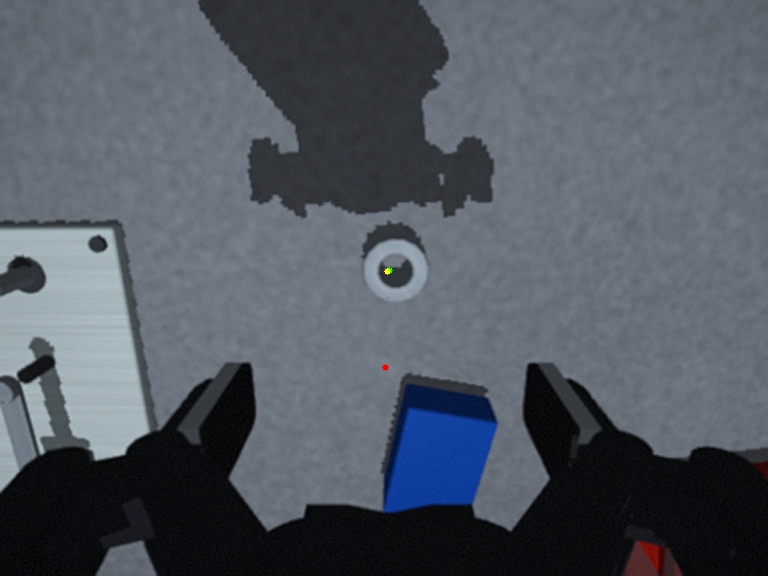

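>>> {"op": "servo_tool", "data": {
  "increments": [
    {"dx":0,"dy":0.2,"dz":-3,"ax":0,"ay":0,"az":0,"claw":-1},
    {"dx":0,"dy":0.2,"dz":-6,"ax":0,"ay":0,"az":0,"claw":-1},
    {"dx":0,"dy":0.2,"dz":-9,"ax":0,"ay":0,"az":0,"claw":-1},
    {"dx":0,"dy":0.2,"dz":-12,"ax":0,"ay":0,"az":0,"claw":-1},
    {"dx":0,"dy":0.2,"dz":-13.5,"ax":0,"ay":0,"az":0,"claw":-1},
    {"dx":0,"dy":0.2,"dz":-13.8,"ax":0,"ay":0,"az":0,"claw":-1},
    {"dx":0,"dy":0.2,"dz":-13.8,"ax":0,"ay":0,"az":0,"claw":-1},
    {"dx":0,"dy":0.2,"dz":-13.8,"ax":0,"ay":0,"az":0,"claw":-1}
  ]
}}

```text
clock: 15.42
eef_pos: [531.9, 352.3, 8.3]
tool_rot: [-1.57, -0.001, -0.128]
force: [-0.2, 0.0, 0.6]
width: 85.2
```

Run:
```python
from loc2 import *
d=get_image('wrist')
save(cv2.resize(d['color'],None,fx=1.5,fy=1.5,interpolation=cv2.INTER_CUBIC),f'pics/wrist7.png')
s=read_state(); print(s['force'],s['eef_pos'],s['clock'])
for p in ([530.6,351,24],s['eef_pos']): print(proj(d,p)*1.5)
```

```text
[ 0.39107449 -1.01125662 -0.82098475] [532.04196492 352.91659054   8.90433712] 15.4667
[379.30547312 387.48700566]
[386.33552276 367.84446215]
```

View pics/wrist7.png

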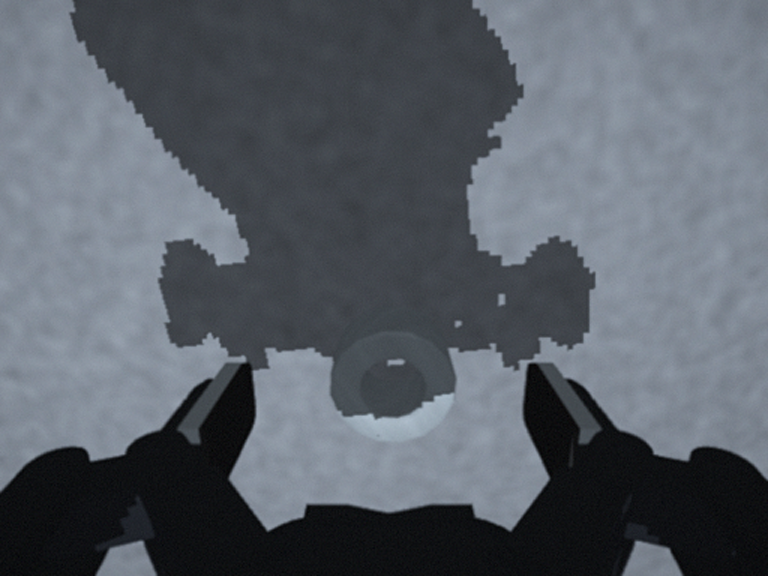

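>>> {"op": "servo_tool", "data": {
  "increments": [
    {"dx":-0.1,"dy":0.1,"dz":-0.4,"ax":0,"ay":0,"az":0,"claw":-1},
    {"dx":-0.1,"dy":0.1,"dz":-0.4,"ax":0,"ay":0,"az":0,"claw":-1},
    {"dx":-0.1,"dy":0.1,"dz":-0.4,"ax":0,"ay":0,"az":0,"claw":-0.3},
    {"dx":-0.1,"dy":0.1,"dz":-0.4,"ax":0,"ay":0,"az":0,"claw":-0.1},
    {"dx":-0.1,"dy":0.1,"dz":-0.4,"ax":0,"ay":0,"az":0,"claw":-0.1}
  ]
}}

```text
clock: 15.88
eef_pos: [529.7, 354.2, 3.7]
tool_rot: [-1.57, -0.0, -0.127]
force: [-0.3, -0.5, 0.4]
width: 51.3
```

>>> {"op": "servo_tool", "data": {
  "increments": [
    {"dx":0,"dy":0,"dz":0,"ax":0,"ay":0,"az":0,"claw":1},
    {"dx":0,"dy":0,"dz":0,"ax":0,"ay":0,"az":0,"claw":1},
    {"dx":0,"dy":0,"dz":0,"ax":0,"ay":0,"az":0,"claw":1},
    {"dx":0,"dy":0,"dz":0,"ax":0,"ay":0,"az":0,"claw":1},
    {"dx":0,"dy":0,"dz":0,"ax":0,"ay":0,"az":0,"claw":1},
    {"dx":0,"dy":0,"dz":0,"ax":0,"ay":0,"az":0,"claw":1}
  ]
}}

```text
clock: 16.38
eef_pos: [529.8, 354.2, 3.9]
tool_rot: [-1.57, -0.0, -0.127]
force: [-0.9, -0.2, 5.1]
width: 37.9
```

Run:
```python
from loc2 import *
d=get_image('wrist')
save(cv2.resize(d['color'],None,fx=1.5,fy=1.5,interpolation=cv2.INTER_CUBIC),f'pics/wrist8.png')
s=read_state(); print(s['force'],s['eef_pos'],s['clock'],s['width'])
for p in ([530.6,351,24],s['eef_pos']): print(proj(d,p)*1.5)
```

```text
[-1.10081228 -0.14303796  6.02840372] [529.83588703 354.22492691   3.91379142] 16.4333 37.45760473395971
[373.70833022 401.62388218]
[384.61074465 366.85335552]
```

View pics/wrist8.png

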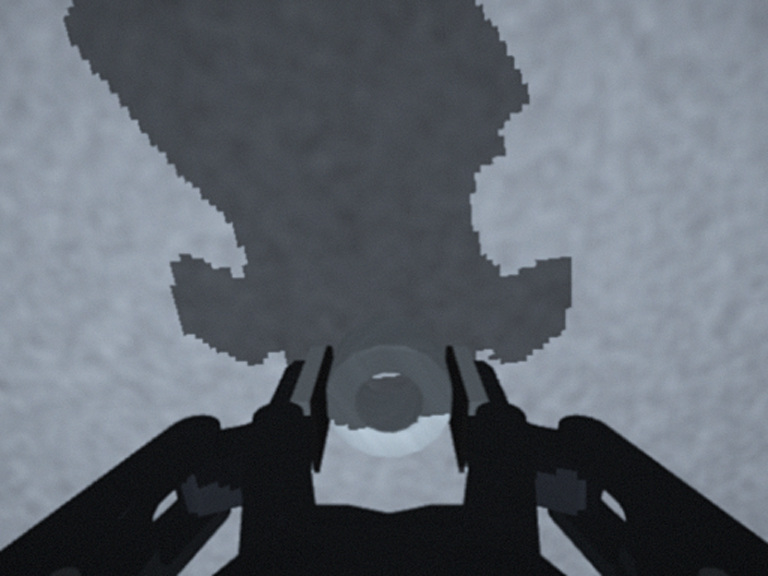

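>>> {"op": "servo_tool", "data": {
  "increments": [
    {"dx":0,"dy":0,"dz":0,"ax":0,"ay":0,"az":0,"claw":1},
    {"dx":0,"dy":0,"dz":0,"ax":0,"ay":0,"az":0,"claw":1},
    {"dx":0,"dy":0,"dz":0.5,"ax":0,"ay":0,"az":0,"claw":1},
    {"dx":0,"dy":0,"dz":1.5,"ax":0,"ay":0,"az":0,"claw":1},
    {"dx":0,"dy":0,"dz":3,"ax":0,"ay":0,"az":0,"claw":1},
    {"dx":0,"dy":0,"dz":4,"ax":0,"ay":0,"az":0,"claw":1},
    {"dx":0,"dy":0,"dz":4,"ax":0,"ay":0,"az":0,"claw":1}
  ]
}}

```text
clock: 17.02
eef_pos: [531.1, 355.1, 45.9]
tool_rot: [-1.568, -0.003, -0.127]
force: [0.5, 0.3, -1.8]
width: 37.5
```

Run:
```python
from loc2 import *
for n in ('wrist','scene'):
    d=get_image(n)
    c=d['color'] if n=='wrist' else d['color'][80:200,200:360]
    save(cv2.resize(c,None,fx=1.5 if n=='wrist' else 4,fy=1.5 if n=='wrist' else 4,interpolation=cv2.INTER_CUBIC),f'pics/{n}9.png')
s=read_state(); print(s['force'],s['eef_pos'],s['clock'],s['width'])
```

```text
[-0.50755147  0.3478984  -1.67380758] [529.83367143 354.21722785  43.84130261] 17.1167 37.47199969062955
```

View pics/wrist9.png

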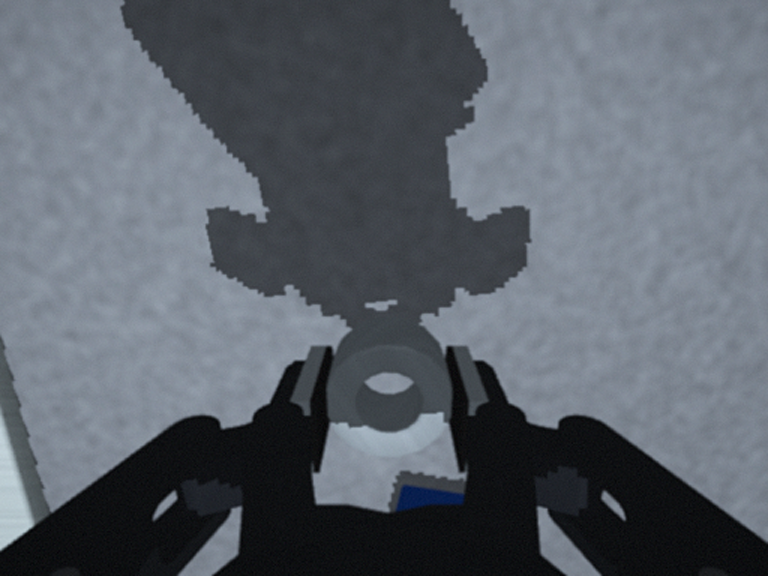

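View pics/scene9.png

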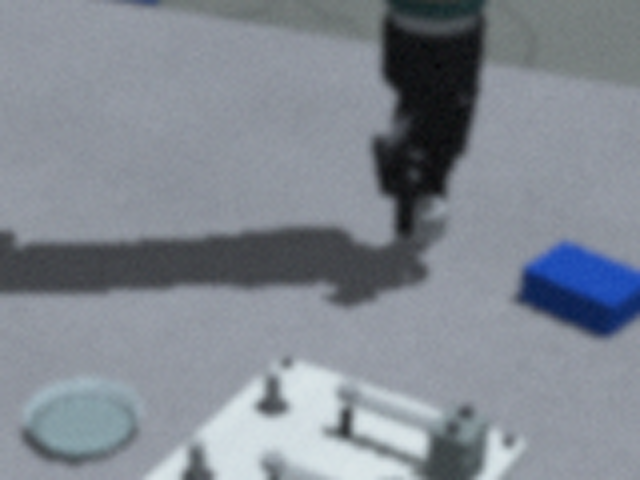

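>>> {"op": "servo_tool", "data": {
  "increments": [
    {"dx":0,"dy":0,"dz":3,"ax":0,"ay":0,"az":0,"claw":1},
    {"dx":0,"dy":-2,"dz":5,"ax":0,"ay":0,"az":0,"claw":1},
    {"dx":-0.5,"dy":-6,"dz":6,"ax":0,"ay":0,"az":0,"claw":1},
    {"dx":-1,"dy":-10,"dz":6,"ax":0,"ay":0,"az":0,"claw":1},
    {"dx":-1.5,"dy":-14,"dz":6,"ax":0,"ay":0,"az":0,"claw":1},
    {"dx":-2,"dy":-18,"dz":6,"ax":0,"ay":0,"az":0,"claw":1},
    {"dx":-2.5,"dy":-21,"dz":6,"ax":0,"ay":0,"az":0,"claw":1},
    {"dx":-2.5,"dy":-24,"dz":6,"ax":0,"ay":0,"az":0,"claw":1}
  ]
}}

```text
clock: 17.78
eef_pos: [502.4, 111.6, 102.7]
tool_rot: [-1.572, 0.003, -0.127]
force: [1.2, 0.6, -1.0]
width: 37.8
```

>>> {"op": "servo_tool", "data": {
  "increments": [
    {"dx":-0.5,"dy":-4,"dz":0,"ax":0,"ay":0,"az":0,"claw":1},
    {"dx":-1,"dy":-8,"dz":0,"ax":0,"ay":0,"az":0,"claw":1},
    {"dx":-1.5,"dy":-11,"dz":0,"ax":0,"ay":0,"az":0,"claw":1},
    {"dx":-2,"dy":-14,"dz":0,"ax":0,"ay":0,"az":0,"claw":1},
    {"dx":-2.3,"dy":-16.5,"dz":0,"ax":0,"ay":0,"az":0,"claw":1},
    {"dx":-2.3,"dy":-18.1,"dz":0,"ax":0,"ay":0,"az":0,"claw":1},
    {"dx":-2.3,"dy":-18.1,"dz":0,"ax":0,"ay":0,"az":0,"claw":1},
    {"dx":-2.3,"dy":-18.1,"dz":0,"ax":0,"ay":0,"az":0,"claw":1}
  ]
}}

```text
clock: 18.45
eef_pos: [481.1, -67.8, 102.9]
tool_rot: [-1.571, 0.001, -0.129]
force: [-0.8, 1.0, -1.9]
width: 37.5
```

>>> {"op": "servo_tool", "data": {
  "increments": [
    {"dx":0,"dy":0,"dz":-2,"ax":0,"ay":0,"az":0,"claw":1},
    {"dx":0,"dy":0,"dz":-3.5,"ax":0,"ay":0,"az":0,"claw":1},
    {"dx":0,"dy":0,"dz":-4,"ax":0,"ay":0,"az":0,"claw":1},
    {"dx":0,"dy":0,"dz":-4,"ax":0,"ay":0,"az":0,"claw":1},
    {"dx":0,"dy":0,"dz":-4,"ax":0,"ay":0,"az":0,"claw":1}
  ]
}}

```text
clock: 18.87
eef_pos: [481.6, -65.8, 63.3]
tool_rot: [-1.57, 0.001, -0.125]
force: [0.1, -0.5, -1.2]
width: 37.7
```

Run:
```python
from loc2 import *
s=read_state(); print(s['force'],s['eef_pos'],s['clock'],s['width'],s['tool_rot'])
for n in ('wrist','scene','top'):
    d=get_image(n);pickle.dump(d,open(n+'10.pkl','wb'))
    c=d['color'] if n=='wrist' else d['color'][150:280,190:360]
    print(n,[ (proj(d,p)).round(1) for p in ([482.5,-67.2,12],[482.5,-67.2,45],s['eef_pos'])])
    if n!='top':save(cv2.resize(c,None,fx=1.5 if n=='wrist' else 4,fy=1.5 if n=='wrist' else 4,interpolation=cv2.INTER_CUBIC),f'pics/{n}10.png')
```

```text
[ 0.14864468 -0.50002186 -1.21221696] [481.58277263 -65.83422574  63.25758495] 18.8667 37.66724333317895 [-1.57035308e+00  6.58778275e-04 -1.25170149e-01]
wrist [array([255.3, 210.2]), array([254.6, 231.2]), array([256.4, 244.5])]
scene [array([226.7, 219.4]), array([225.7, 209.5]), array([225.1, 203.4])]
top [array([266.6, 219.2]), array([267.4, 219.1]), array([267.4, 219.3])]
```

View pics/wrist10.png

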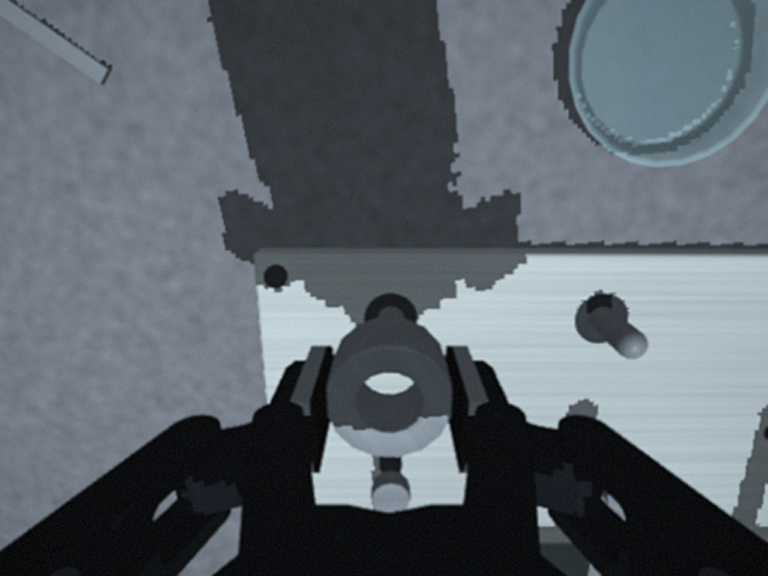

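View pics/scene10.png

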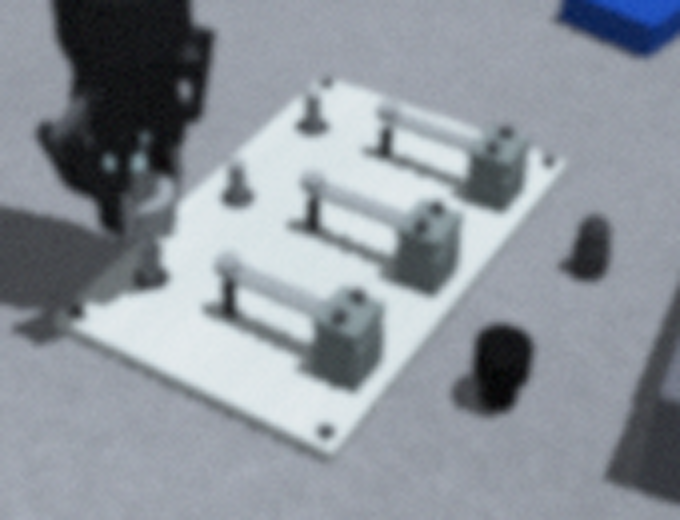

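>>> {"op": "servo_tool", "data": {
  "increments": [
    {"dx":0,"dy":0,"dz":0,"ax":0,"ay":0,"az":0,"claw":1},
    {"dx":0,"dy":0,"dz":0,"ax":0,"ay":0,"az":0,"claw":1}
  ]
}}

```text
clock: 19.18
eef_pos: [481.9, -66.9, 63.9]
tool_rot: [-1.571, -0.001, -0.127]
force: [0.4, 0.1, -1.2]
width: 37.9
```

Run:
```python
from loc2 import *
s=read_state(); print(s['force'],s['eef_pos'],s['clock'],s['width'],s['tool_rot'])
for n in ('scene','top'):
    d=get_image(n); e=s['eef_pos']
    im=cv2.resize(d['color'],None,fx=8,fy=8,interpolation=cv2.INTER_CUBIC)
    for X,col in (([482.5,-67.2,12],(0,0,255)),([482.5,-67.2,45],(0,255,0)),([e[0]+.8,e[1],e[2]-4],(255,0,0)),([e[0]+.8,e[1],e[2]+20],(255,255,0))):
        u=proj(d,X); cv2.circle(im,tuple((u*8+4).astype(int)),4,col,-1)
    a,b=(u-35).astype(int); save(im[b*8:(b+70)*8,a*8:(a+70)*8],f'pics/{n}11.png')
```

```text
[ 0.41836005  0.14026686 -1.16582268] [481.94090838 -66.93953697  63.86044635] 19.1833 37.88870559244011 [-1.57072771e+00 -1.04829821e-03 -1.26869608e-01]
```

View pics/scene11.png

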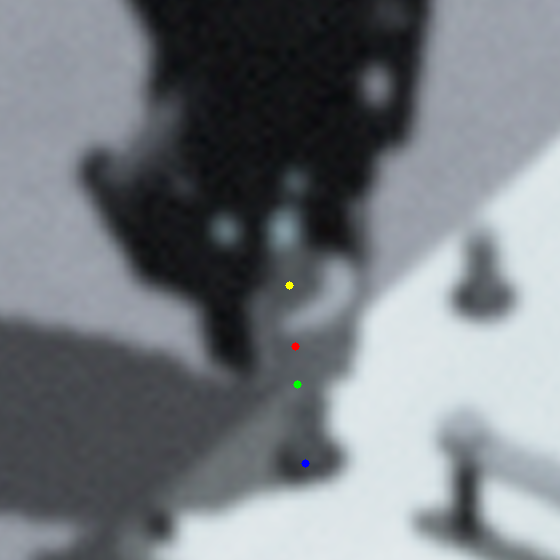

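>>> {"op": "servo_tool", "data": {
  "increments": [
    {"dx":0,"dy":0,"dz":-0.6,"ax":0,"ay":0,"az":0,"claw":1},
    {"dx":0,"dy":0,"dz":-1.2,"ax":0,"ay":0,"az":0,"claw":1},
    {"dx":0,"dy":0,"dz":-1.8,"ax":0,"ay":0,"az":0,"claw":1},
    {"dx":0,"dy":0,"dz":-2.2,"ax":0,"ay":0,"az":0,"claw":1},
    {"dx":0,"dy":0,"dz":-2.2,"ax":0,"ay":0,"az":0,"claw":1}
  ]
}}

```text
clock: 19.7
eef_pos: [480.7, -66.9, 40.1]
tool_rot: [-1.571, 0.002, -0.127]
force: [-0.3, -0.1, -1.8]
width: 37.4
```

>>> {"op": "servo_tool", "data": {
  "increments": [
    {"dx":0,"dy":0,"dz":-0.5,"ax":0,"ay":0,"az":0,"claw":1},
    {"dx":0,"dy":0,"dz":-1,"ax":0,"ay":0,"az":0,"claw":1},
    {"dx":0,"dy":0,"dz":-1.5,"ax":0,"ay":0,"az":0,"claw":1},
    {"dx":0,"dy":0,"dz":-2,"ax":0,"ay":0,"az":0,"claw":1},
    {"dx":0,"dy":0,"dz":-2.2,"ax":0,"ay":0,"az":0,"claw":1},
    {"dx":0,"dy":0,"dz":-2.2,"ax":0,"ay":0,"az":0,"claw":1},
    {"dx":0,"dy":0,"dz":-2.2,"ax":0,"ay":0,"az":0,"claw":1}
  ]
}}

```text
clock: 20.28
eef_pos: [481.5, -66.9, 19.2]
tool_rot: [-1.571, 0.0, -0.127]
force: [-0.5, 0.1, -1.2]
width: 37.6
```

>>> {"op": "servo_tool", "data": {
  "increments": [
    {"dx":0,"dy":0,"dz":-0.1,"ax":0,"ay":0,"az":0,"claw":1},
    {"dx":0,"dy":0,"dz":-0.2,"ax":0,"ay":0,"az":0,"claw":1},
    {"dx":0,"dy":0,"dz":-0.25,"ax":0,"ay":0,"az":0,"claw":1},
    {"dx":0,"dy":0,"dz":-0.25,"ax":0,"ay":0,"az":0,"claw":1}
  ]
}}

```text
clock: 20.62
eef_pos: [481.6, -67.0, 16.9]
tool_rot: [-1.571, -0.0, -0.127]
force: [0.2, 0.2, -1.6]
width: 37.5
```

>>> {"op": "servo_tool", "data": {
  "increments": [
    {"dx":0,"dy":0,"dz":-0.05,"ax":0,"ay":0,"az":0,"claw":1},
    {"dx":0,"dy":0,"dz":-0.05,"ax":0,"ay":0,"az":0,"claw":1}
  ]
}}

```text
clock: 20.78
eef_pos: [481.6, -67.0, 16.3]
tool_rot: [-1.571, -0.0, -0.127]
force: [0.2, 0.6, -1.3]
width: 37.6
```

>>> {"op": "servo_tool", "data": {
  "increments": [
    {"dx":0,"dy":0,"dz":-0.03,"ax":0,"ay":0,"az":0,"claw":0},
    {"dx":0,"dy":0,"dz":-0.03,"ax":0,"ay":0,"az":0,"claw":-0.2},
    {"dx":0,"dy":0,"dz":-0.03,"ax":0,"ay":0,"az":0,"claw":-0.4},
    {"dx":0,"dy":0,"dz":-0.03,"ax":0,"ay":0,"az":0,"claw":-0.4},
    {"dx":0,"dy":0,"dz":-0.03,"ax":0,"ay":0,"az":0,"claw":-0.4},
    {"dx":0,"dy":0,"dz":-0.03,"ax":0,"ay":0,"az":0,"claw":-0.4}
  ]
}}

```text
clock: 21.28
eef_pos: [481.6, -66.9, 16.1]
tool_rot: [-1.571, -0.0, -0.127]
force: [-0.7, 0.0, 0.1]
width: 60.0
```

Run:
```python
from loc2 import *
s=read_state(); print(s['force'],s['eef_pos'],s['clock'],s['width'])
d=get_image('wrist'); save(cv2.resize(d['color'],None,fx=1.5,fy=1.5,interpolation=cv2.INTER_CUBIC),'pics/wrist12.png')
```

```text
[-0.68761451  0.04505642  0.08149723] [481.62000197 -66.94511022  16.05719219] 21.2833 60.023327385584025
```

View pics/wrist12.png

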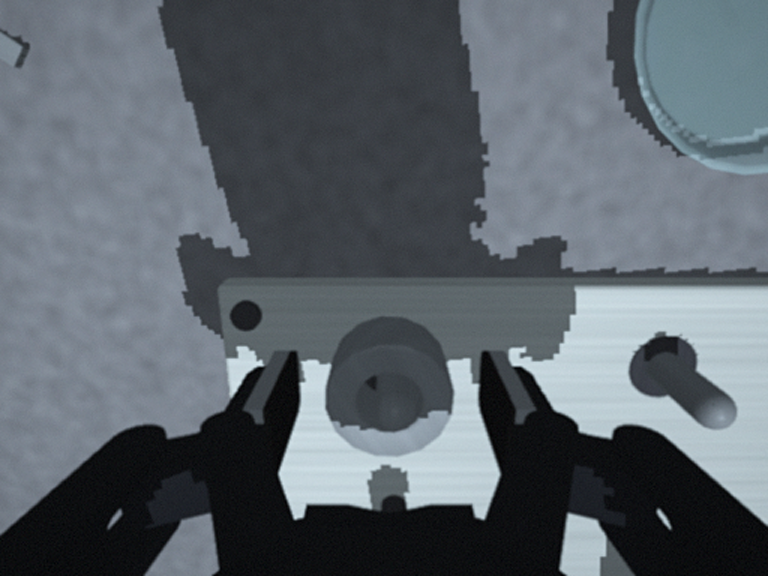

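The ring is released with the post inside its hole, at about (390,400). Raising straight up and then checking.

>>> {"op": "servo_tool", "data": {
  "increments": [
    {"dx":0,"dy":0,"dz":1,"ax":0,"ay":0,"az":0,"claw":-0.4},
    {"dx":0,"dy":0,"dz":3,"ax":0,"ay":0,"az":0,"claw":-0.4},
    {"dx":0,"dy":0,"dz":6,"ax":0,"ay":0,"az":0,"claw":-0.4},
    {"dx":0,"dy":0,"dz":9,"ax":0,"ay":0,"az":0,"claw":-0.4},
    {"dx":0,"dy":0,"dz":12,"ax":0,"ay":0,"az":0,"claw":-0.4},
    {"dx":0,"dy":0,"dz":14,"ax":0,"ay":0,"az":0,"claw":-0.4},
    {"dx":0,"dy":0,"dz":14,"ax":0,"ay":0,"az":0,"claw":-0.4},
    {"dx":0,"dy":0,"dz":14,"ax":0,"ay":0,"az":0,"claw":-0.4}
  ]
}}

```text
clock: 22.0
eef_pos: [482.3, -67.1, 157.6]
tool_rot: [-1.571, -0.003, -0.127]
force: [-0.2, -0.4, -0.2]
width: 60.1
```

Run:
```python
from loc2 import *
s=read_state(); print(s['force'],s['eef_pos'],s['clock'],s['width'])
d=get_image('wrist'); save(cv2.resize(d['color'],None,fx=1.5,fy=1.5,interpolation=cv2.INTER_CUBIC),'pics/wrist13.png')
d=get_image('scene'); save(cv2.resize(d['color'][150:280,190:360],None,fx=4,fy=4,interpolation=cv2.INTER_CUBIC),'pics/scene13.png')
```

```text
[-0.161498   -0.3774201  -0.24871226] [482.27293827 -67.1404285  157.58430655] 22.0 60.07048377499706
```

View pics/wrist13.png

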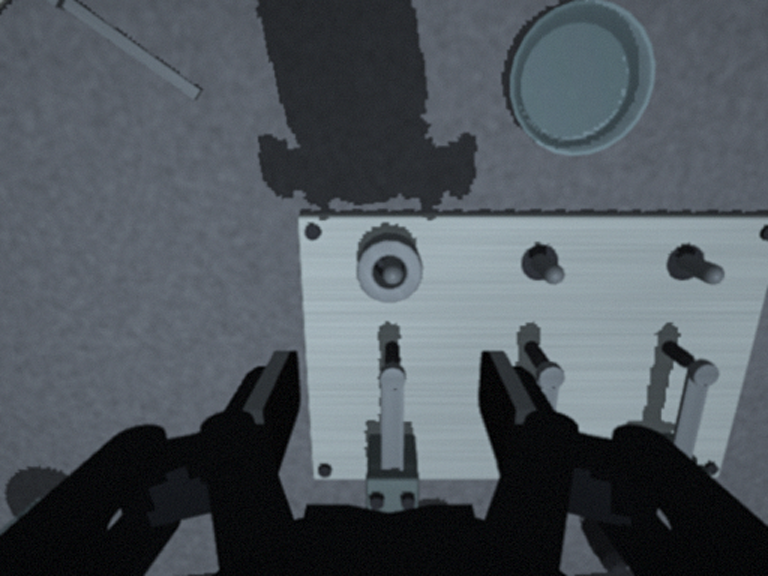

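View pics/scene13.png

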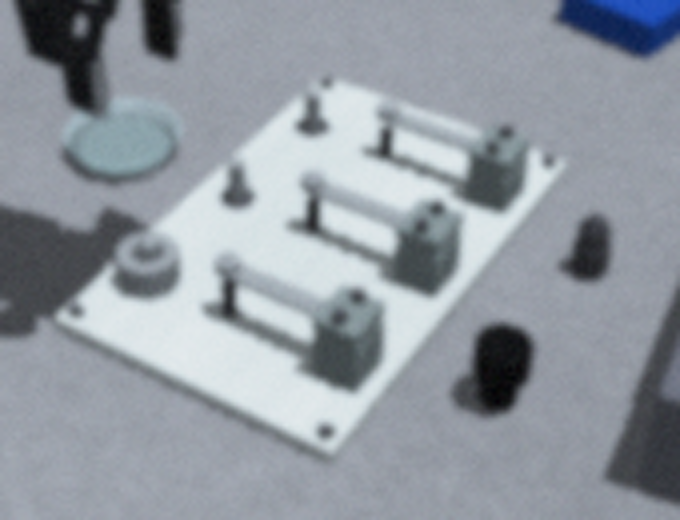

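```bash
python3 -c "
from cell import finish_job
print(finish_job())"
```

```text
the job is handed in; nothing more can be done
None
```

The right clip is the slack one. The steel ring is now over the right-hand marker post, flat on the plate and let go, and I handed the job in at about 22 s of the 72 s allowed.

I pressed the clips in order, left, middle, right, and held each on its stop for at least 0.3 s:

| Clip | Vertical force just before the stop | Peak vertical reading on the stop |
|---|---|---|
| Left | about 7.9 N | 13.1 N |
| Middle | about 8 N | 14.6 N |
| Right | about 3 N | 14.6 N |

Including the sideways force, the peak was about 15.3 N, below the 20 N limit. Force readings carried about 1 N of noise.

**Last checks:**
- The wrist and scene pictures show the ring flat on the plate with the post inside its hole.
- All three clips are back up, and the bystanders in those views look undisturbed.
- The gripper is clear above everything, with wrist force near zero.
- The jar, slidebox and beaker were not in the last pictures; nothing the arm did came near them.

**Disagreements:**
- **Wrist camera:** it was off by about 2–3 mm sideways against the fingers, so I corrected for that.
- **Gripper opening:** it read 37.5 mm on the 40 mm ring, but the ring lifted and seated normally.

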